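# Get the tongued rack box out of the pile and lock it on the shaker

## Task

The ribbed rack box with a tongue at each end, second from the bottom of the pile, is wanted on the shaker: take the small cartons off the pile and stand them on the bench, then put the flat rimmed box that carried them on the bench too, and set the rack box down fully into the shaker's nest, drawing the bolt back first if it is in the way. Then slide the bolt fully home over the rack box's tongue into its keeper, and rebuild the rest of the pile on the bottom box: the flat box squarely on it, right way up, and every small carton standing upright inside the flat box's rim. Leave the bottom box where it is and do not disturb the other things on the bench.

Things in the scene. Friction and masses are not known exactly. Their poses are not given: they have to be found in the camera images.
- bottom_box: white plastic lidded box, 180 long (its x) x 64 wide (its y) x 50 high, 0.9 kg, loose, standing on the bench as the bottom of the pile. Origin: centre of its underside, z up. Stays where it is.
- rack_box: white rack box with grey vertical ribs on its long sides, 180 long (its x) x 64 wide (its y) x 60 high, about 0.5 kg; at each end a tongue 20 wide and 10 high sticks out 22 mm in the middle at the very bottom (224 over both tongues). Both ends are alike: either way round will do. Flat top. Starts on the bottom box, lengths parallel. Origin: centre of its underside, z up.
- flat_box: white plastic lidded box, 180 long (its x) x 64 wide (its y), about 0.4 kg; its flat top is 46 above its underside, with a rim 8 high and 2.5 thick all round (54 high over all; 175 x 59 inside the rim). Starts on the rack box. Origin: centre of its underside, z up.
- carton1: small brown cardboard carton, 46 (its x) x 48 (its y) x 58 high, about 0.13 kg. Two or three of the three alike cartons are present, standing in a row along the flat box's top at the start (57 apart), inside its rim, their 48 mm sides across it; absent ones read None from the start. They may go back in any order. Origin: centre of the underside, z up.
- carton2: small brown cardboard carton, 46 (its x) x 48 (its y) x 58 high, about 0.13 kg. Two or three of the three alike cartons are present, standing in a row along the flat box's top at the start (57 apart), inside its rim, their 48 mm sides across it; absent ones read None from the start. They may go back in any order. Origin: centre of the underside, z up.
- carton3: small brown cardboard carton, 46 (its x) x 48 (its y) x 58 high, about 0.13 kg. Two or three of the three alike cartons are present, standing in a row along the flat box's top at the start (57 apart), inside its rim, their 48 mm sides across it; absent ones read None from the start. They may go back in any order. Origin: centre of the underside, z up.
- shaker: bench shaker, fixed to the bench: 250 (its x) x 216 (its y) x 60 high to its flat metal deck, origin at the centre of its underside. Its -x side roughly faces the robot. On the deck: the nest, guide, keeper and bolt.
- nest (a point): centre of the nest's floor on the deck, axes as the shaker's (at x +6, y +30, z +60 in its frame). The rack box stands here, length along x. Two side rails 12 high, 110 long, 72 apart inside; end blocks with 187 free between them and a 40 wide gap for the tongue: 22 high at the +x end; at the -x end the bolt's guide (-y) and keeper (+y), 32 high.
- bolt (a joint): slide of the bolt across the nest's -x end along the shaker's +y, on the line x = -105 of the nest: 0 drawn back, 0.060 m fully home (end stop). The tip meets the keeper at 0.042. Friction 2.5 N, stays where left. Bar 10 x 10, 13 to 23 above the deck; it passes over the seated rack box's tongue. Starts anywhere from 0 to 0.035; beyond 0.008 it bars the tongue from going down.
- bolt_knob (a point): centre of the top of the bolt's knob, an upright steel pin 16 in diameter whose top is 52 above the deck and 29 above the bar; moves with the bolt. Pinch it near the top or push it. Axes as the shaker's.
- keeper (a point): mouth of the keeper, on the bolt's line; axes as the shaker's.
- jar: glass jar, radius 34, 85 high, loose bystander near the back. Other, fixed equipment up to 110 high stands only beyond x = 0.80 m and beyond y = 0.58 m either side; a thin logbook lies to the left of the robot. Origin: centre of the underside.
- wash_bottle: white bottle, radius 32, 150 high, loose bystander. Origin: centre of the underside.
- tape_roll: paper tape roll lying flat, radius 42, 25 high, loose bystander. Origin: centre of the underside.
- tip_box: grey box 120 (x) x 80 (y) x 65 high, loose bystander. Origin: centre of the underside.
Not all that is in view belongs to the job. What is shaped like the carton3 but orange is not meant. Leave any blue look-alike of the carton1 alone.

How it is judged:
By the outcome, as a careful person would: the job done as asked, in the order asked, and still so for the second after the job is handed in, with the robot touching nothing.
Of carton1, carton2, carton3 only 2 to 3 are there at a start; the rules pass over those that are not, and their reading is None.
At some moment in a run one of carton1, carton2, carton3 may be knocked a few centimetres aside while the robot is not near it.
It also fails if it takes over 210 s, if anything falls off the work surface, if the arm or the gripper's body presses on something with over 40 N, if the wrist force passes 120 N, or if a joint passes its speed limit or range.

## Robot

A 6-joint arm with a two-finger parallel gripper is mounted at the origin on the work surface. World frame = base frame: x ahead of the robot, y to its left, z up, the work surface at z = 0. Lengths are in m, angles in degrees, forces in N, time in s.
With the tool pointing down it reaches from about 0.35 to 0.95 m from the base axis. Payload 17.4 kg.
Tool frame: the origin (TCP) lies at the very end of the fingers, on their centre line; the grasp point (between the pads) lies 19 mm behind it; z points along the fingers, y is the line along which they close (so a half turn about z gives the same grasp; the last joint's range is limited). The gripper opens to 93 mm and grips with 3 to 60 N. Pads are 15 mm wide; open, the fingers measure 128 mm over their backs; the gripper's body (75 mm by 188 mm) begins 65 mm behind the grasp point.
Start: joints at [-71.551, 6.646, 82.598, -0, 90.757, -2.166], TCP at [0.238, -0.632, 0.219] pointing down, gripper open.
Joint ranges: [-162.19, 162.19], [-47.58, 125.68], [4.15, 143.07], [-65.23, 245.23], [0.69, 171.88], [-170.13, 170.13]. Speed limits (degrees/s): [108.29, 108.29, 127.2, 180, 180, 180].

## Interface

Orientations are given as a 3x3 rotation matrix whose columns are the frame's x, y, z axes.
In Python, from workcell import * gives the robot as it stands. The module is installed in compiled form; this text tells all that it offers.
- The arm moves only by the tool step_arm, never from a script. Its argument "moves" is a list of rows, each a list of 7 numbers: the turn, a rotation vector about the world's x, y, z in rad, then the shift along the world's x, y, z in m, then the finger opening in m, from 0 to 0.093. A call has 1 to 12 rows; each row is the pose to reach, as a shift and turn from the pose commanded when the call began; what a row does not reach only later rows make up. A row lasts 1/12 s, in which the tool goes at most 41.7 mm and 7.16 degrees, less where a joint would pass 70% of its speed; a pose out of reach is approached as far as the arm can. A call with a gripper value outside its range is refused whole. The fingers move at their own pace and stop on an object; "squeeze" is the grip in N (left out, the last holds). Time passes only in rows, so rows that repeat a pose let the fingers close. It gives the time, the measured TCP pose, the force, the opening and the grip force at its end, in the units of the state.
- get_obs(): the state, without advancing time (a new reading comes with each control period).
- read_camera(name): name is "scene" or "top" or "wrist"; returns (picture, depth): 420x560x3 uint8, red, green, blue; 420x560 float32, m along the optical axis (not along the pixel's ray), 0 where there is no reading.
- camera_model(name): a dict with "K" (3x3 intrinsics, pixels), "camera_from_world" (4x4, takes a point from world to camera coordinates). Camera axes: x right, y up, looking along -z (the intrinsics and any distortion apply to the point x, -y, -z); pixel columns grow to the right and rows downward; lengths in m; the calibration is good to about 2 mm. The wrist camera is an equidistant fisheye: a pixel r from the principal point sees the ray r / f radians off the axis. A picture is of the moment at which its call begins: read the wrist's pose just before it. camera_model takes no time and is no camera call; for the wrist camera it gives the pose at the moment of the call.
- sign_off(): hands the job in; it is judged then, once.
The state is a dict: "t": time; "joint_positions": joint angles; "qvel": joint speeds; "effort": joint torques, N m; "ee_pos": TCP position; "eef_rot": TCP orientation; "force": force on the tool from outside, world axes, zero at the start; "ft_torque": the same for the moment, N m; "opening": finger opening in m; "finger_force": force on a finger pad.
Only numpy, scipy, OpenCV 4.12 (cv2) and the standard library are available. Lean on these libraries where they do the work, as an engineer would, in place of code of your own. Each camera call takes 0.05 s, during which the arm holds its last target. There are 200 camera calls.

## Working session

There is one attempt and no reset: what is moved stays moved. The work goes in short steps, Python scripts to look and compute and a tool call to move; the robot and the scene stay as the last step left them, time stands still between calls to the robot, and variables do not carry over. Pictures are saved under pics/ and viewed, at most 14 in all, crops included, and the job is handed in when it is done.

Besides the shell and the picture viewer there is one more tool, called after "Request:" as name(argument=value, ...) on one line, values as JSON. step_arm: Moves the arm, as the interface text tells. Its arguments: {"type":"object","properties":{"moves":{"type":"array"},"squeeze":{"type":"number"}},"required":["moves"]}

```bash
mkdir -p pics; cat > h.py <<'E'
from workcell import *
import numpy as np, cv2
def shot(cam,name):
    m=camera_model(cam); p,d=read_camera(cam)
    cv2.imwrite(f'pics/{name}.png',p[:,:,::-1]); np.savez(f'pics/{name}.npz',p=p,d=d,K=m['K'],T=m['camera_from_world'],fish=cam=='wrist')
    return p,d,m
def world(name,u,v,z=None):
    """pixel -> world; by depth, or on plane z"""
    a=np.load(f'pics/{name}.npz'); K,T=a['K'],a['T']
    x=(u-K[0,2])/K[0,0]; y=(v-K[1,2])/K[1,1]
    if a['fish']:
        r=np.hypot(x,y)+1e-9; s=np.tan(r)/r; x*=s;y*=s
    ray=np.array([x,-y,-1.]); R=T[:3,:3]; c=-R.T@T[:3,3]; w=R.T@ray
    if z is None: s=a['d'][int(round(v)),int(round(u))]
    else: s=(z-c[2])/w[2]
    return c+s*w
def cloud(name):
    a=np.load(f'pics/{name}.npz'); K,T,d=a['K'],a['T'],a['d']
    v,u=np.mgrid[:420,:560]; x=(u-K[0,2])/K[0,0]; y=(v-K[1,2])/K[1,1]
    if a['fish']:
        r=np.hypot(x,y)+1e-9; s=np.tan(r)/r; x=x*s;y=y*s
    P=np.stack([x*d,-y*d,-d],-1); R=T[:3,:3]
    W=(P-T[:3,3])@R; W[d==0]=np.nan
    return W,a['p']
E
python3 - <<'E'
from h import *
o=get_obs();print(o['t'],o['ee_pos'],o['eef_rot'],o['opening'])
for c in['scene','top']:
    p,d,m=shot(c,c+'0');print(m)
E
```

```text
0.0 [ 0.23759153 -0.63159061  0.2178963 ] [[ 9.35968030e-01  3.52084823e-01 -3.51727858e-04]
 [ 3.52084994e-01 -9.35967395e-01  1.09172743e-03]
 [ 5.51748520e-05 -1.14566007e-03 -9.99999342e-01]] 0.09323167813433417
{'K': array([[448.8806037 ,   0.        , 272.64048795],
       [  0.        , 448.8806037 , 207.18131839],
       [  0.        ,   0.        ,   1.        ]]), 'camera_from_world': array([[ 0.4788081 ,  0.87788701,  0.00756373, -0.26982583],
       [-0.65421906,  0.35104569,  0.66989876,  0.30787005],
       [ 0.5854402 , -0.32570129,  0.74241393, -1.82176671],
       [ 0.        ,  0.        ,  0.        ,  1.        ]])}
{'K': array([[457.32629032,   0.        , 283.92939452],
       [  0.        , 457.32629032, 211.57073625],
       [  0.        ,   0.        ,   1.        ]]), 'camera_from_world': array([[-0.07320238, -0.99731573, -0.00165977,  0.02911047],
       [ 0.97448576, -0.07188054,  0.21262804, -0.56192642],
       [-0.2121766 ,  0.01394745,  0.9771318 , -1.34155783],
       [ 0.        ,  0.        ,  0.        ,  1.        ]])}
```

View pics/scene0.png

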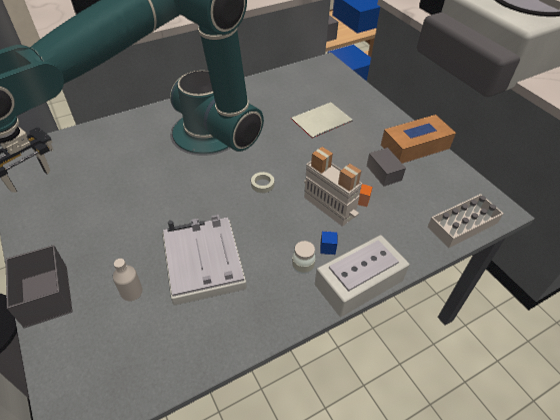

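View pics/top0.png

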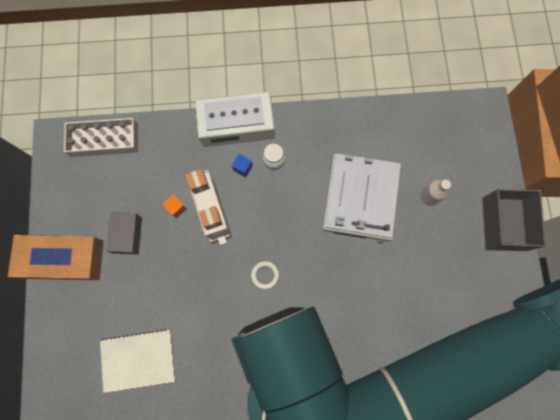

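The pictures show two brown cartons on the pile, at top pixels (198,180) and (209,216). The orange carton at (173,205) and the blue one at (242,164) are look-alikes to leave alone. The pile runs from (195,172) to (222,240), with a tongue at (222,240). The shaker is at (362,197), and its bolt and knob are near (370,225). I'll check the choice in close crops and measure from the depth.

```bash
python3 - <<'E'
from h import *
a=cv2.imread('pics/top0.png'); b=cv2.imread('pics/scene0.png')
x=np.hstack([cv2.resize(a[145:255,150:260],(400,400),interpolation=3),cv2.resize(a[145:250,315:420],(400,400),interpolation=3)])
y=np.hstack([cv2.resize(b[140:230,290:400],(400,200*18//11-127),interpolation=3),cv2.resize(b[205:305,155:255],(400,200),interpolation=3)])
cv2.imwrite('pics/crop0.png',np.vstack([x,y]) if y.shape[1]==800 else x)
for n in['top0','scene0']:
    W,p=cloud(n); z=W[...,2]
    reg=(abs(W[...,0]-.6)<.35)&(abs(W[...,1])<.5)
    for lo,hi in[(.2,.235),(.145,.17),(.055,.066),(.1,.13),(.068,.096)]:
        m=(reg&(z>lo)&(z<hi)).astype(np.uint8)
        k,l,s,c=cv2.connectedComponentsWithStats(m)
        for i in range(1,k):
            if s[i,4]>12:
                q=W[l==i]; r=cv2.minAreaRect((q[:,:2]*1000).astype(np.float32))
                print(n,lo,s[i,4],'z',np.round(np.median(q[:,2]),4),'c',np.round(r[0],1),'sz',np.round(r[1],1),'a',round(r[2],1))
E
```

```text
top0 0.2 309 z 0.2149 c [639.5 228. ] sz [48.2 48.6] a 16.4
top0 0.2 317 z 0.2153 c [532.3 194.9] sz [46.7 48. ] a 16.1
top0 0.145 756 z 0.1582 c [584.5 209.5] sz [182.1  64.7] a 15.0
top0 0.145 81 z 0.1505 c [ 590.3 -482.7] sz [27.9 29. ] a 42.3
top0 0.055 14 z 0.0594 c [820.6  45.1] sz [31.8  3.9] a 89.4
top0 0.055 44 z 0.0606 c [816.2 115.9] sz [ 6.9 96.6] a 3.8
top0 0.055 22 z 0.0614 c [810.9 193.2] sz [ 6.2 47.1] a 5.4
top0 0.055 70 z 0.0597 c [734.2  11.2] sz [64.5 40.8] a 80.4
top0 0.055 4287 z 0.0608 c [ 598.8 -257.4] sz [209.2 242.9] a 76.5
top0 0.055 197 z 0.0597 c [729.2 111.7] sz [48.2 45.8] a 56.5
top0 0.055 225 z 0.0595 c [610.4 329.9] sz [48.1 45.2] a 41.4
top0 0.055 13 z 0.0588 c [ 561.9 -473.4] sz [25.9  3.8] a 68.8
top0 0.055 187 z 0.0638 c [555.7 472.9] sz [59.4 74.6] a 83.1
top0 0.055 49 z 0.0617 c [488.5 184.4] sz [23.2 23.4] a 17.3
top0 0.055 23 z 0.0631 c [504.  484.7] sz [14.7 30.2] a 1.9
top0 0.055 33 z 0.0619 c [489.5 456.9] sz [15.6 33.5] a 84.9
top0 0.055 20 z 0.0649 c [484.5 483.7] sz [26.5 15.5] a 84.9
top0 0.1 1071 z 0.1026 c [880.2 123.3] sz [ 92.9 179
[... 2688 characters left out ...]
 0.0734 c [839.8 476.8] sz [19.9 18.1] a 69.6
scene0 0.068 79 z 0.0861 c [ 517.8 -179.4] sz [23.8 30.4] a 76.3
scene0 0.068 211 z 0.0827 c [ 497.2 -270. ] sz [113.7  27.2] a 75.7
scene0 0.068 30 z 0.0735 c [883.9 479. ] sz [20.7 19.2] a 87.9
scene0 0.068 43 z 0.0721 c [ 623.5 -199. ] sz [  4.  108.4] a 76.7
scene0 0.068 1687 z 0.0895 c [882.5 117.7] sz [130.7 240.7] a 2.3
scene0 0.068 41 z 0.0722 c [ 605.6 -272.7] sz [  3.9 106.9] a 76.6
scene0 0.068 306 z 0.0852 c [749.2   4. ] sz [57.6 59.6] a 21.7
scene0 0.068 115 z 0.083 c [ 613.1 -473.9] sz [19.  51.2] a 29.5
scene0 0.068 53 z 0.0809 c [ 717.7 -228.6] sz [21.4 14.1] a 84.2
scene0 0.068 53 z 0.0802 c [ 702.3 -288.9] sz [21.8 15.8] a 79.1
```

View pics/crop0.png

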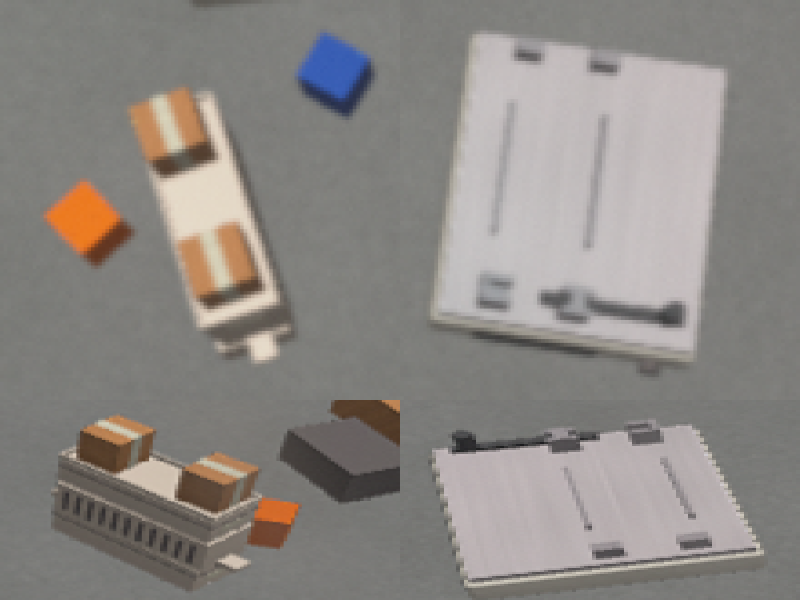

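Crop check: the two brown taped cartons stand on the rimmed flat box, with the ribbed, tongued rack box below it. Blue and orange stand apart and are not wanted. The knob is at crop (675,312) and the bolt tip looks part-way out, at (545,297). Next I'll look with the wrist camera over the shaker.

Request:
step_arm(moves=[[0,0,0,0,0,0.1,0.093],[0,0,0,0.3,0.37,0.2,0.093],[0,0,0,0.3,0.37,0.2,0.093],[0,0,0,0.3,0.37,0.2,0.093],[0,0,0,0.3,0.37,0.2,0.093],[0,0,0,0.3,0.37,0.2,0.093],[0,0,0,0.3,0.37,0.2,0.093],[0,0,0,0.3,0.37,0.2,0.093],[0,0,0,0.3,0.37,0.2,0.093],[0,0,0,0.3,0.37,0.2,0.093],[0,0,0,0.3,0.37,0.2,0.093],[0,0,0,0.3,0.37,0.2,0.093]])

```text
t: 1.1
ee_pos: [0.5124, -0.2921, 0.4054]
eef_rot: [[0.936, 0.352, -0.0], [0.352, -0.936, 0.0], [-0.0, -0.0, -1.0]]
force: [1.3, -1.4, -0.2]
opening: 0.0932
finger_force: 0.0
```

```bash
python3 - <<'E'
from h import *
o=get_obs();print(o['t'],o['ee_pos'],o['force'])
p,d,m=shot('wrist','w1');print(m)
print('tape',world('top0',265,275,.02),'jar',world('top0',274,155,.085))
E
```

```text
1.1 [ 0.51236063 -0.2921196   0.40542816] [ 1.2725486  -1.38729326 -0.19161059]
{'K': array([[325.1922621 ,   0.        , 281.03351302],
       [  0.        , 325.1922621 , 205.34971259],
       [  0.        ,   0.        ,   1.        ]]), 'camera_from_world': array([[ 3.51661297e-01, -9.36127239e-01, -3.54177950e-04,
        -4.53071953e-01],
       [ 8.97609899e-01,  3.37299411e-01, -2.83770287e-01,
        -2.75587918e-01],
       [ 2.65764559e-01,  9.94731134e-02,  9.58892225e-01,
        -6.77829009e-01],
       [ 0.00000000e+00,  0.00000000e+00,  0.00000000e+00,
         1.00000000e+00]])}
tape [0.37724032 0.05962115 0.02      ] jar [0.73813225 0.00567463 0.085     ]
```

View pics/w1.png

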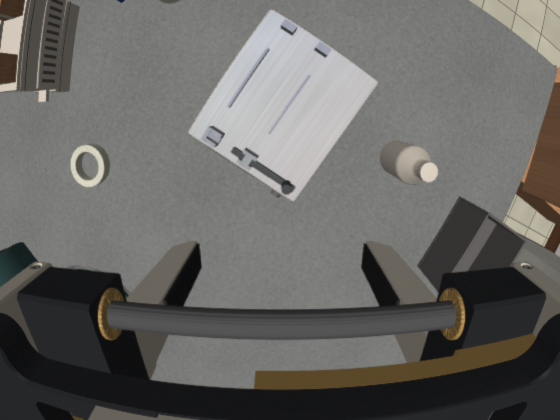

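The wrist view shows the shaker at about (285,105): rails at (249,77) and (290,104), knob at (288,187), bolt tip at (237,152), keeper at (214,135). Tape roll is at (88,166).

```bash
cat >> h.py <<'E'
def comps(n,bands,box,mn=12):
    W,p=cloud(n); z=W[...,2]
    reg=(W[...,0]>box[0])&(W[...,0]<box[1])&(W[...,1]>box[2])&(W[...,1]<box[3])
    for lo,hi in bands:
        m=(reg&(z>lo)&(z<hi)).astype(np.uint8)
        k,l,s,c=cv2.connectedComponentsWithStats(m)
        for i in range(1,k):
            if s[i,4]>=mn:
                q=W[l==i]; r=cv2.minAreaRect((q[:,:2]*1000).astype(np.float32)); 
                e=np.linalg.eigh(np.cov(q[:,:2].T))[1][:,1]
                print(n,lo,hi,s[i,4],'z',np.round(np.median(q[:,2]),4),'c',np.round(r[0],1),'sz',np.round(r[1],1),'a',round(r[2],1),'pca',round(np.degrees(np.arctan2(e[1],e[0]))%180,1))
E
python3 - <<'E'
from h import *
o=get_obs();print(o['t'],o['ee_pos'])
shot('wrist','w2')
for n in ['w1','w2','top0']:
    comps(n,[(.055,.066),(.0665,.076),(.076,.087),(.087,.1),(.104,.116)],(.4,.8,-.42,-.1),8)
E
```

```text
1.15 [ 0.51577355 -0.28777352  0.40782058]
w1 0.055 0.066 17484 z 0.0601 c [ 598.6 -261.6] sz [207.2 241.2] a 76.5 pca 160.9
w1 0.0665 0.076 12 z 0.0721 c [ 710.8 -222.7] sz [12.9  1.2] a 79.6 pca 79.9
w1 0.0665 0.076 9 z 0.0698 c [ 711.5 -237.1] sz [4.3 9.9] a 45.7 pca 152.5
w1 0.0665 0.076 223 z 0.072 c [ 620.5 -196.8] sz [  5.5 109.6] a 76.7 pca 166.6
w1 0.0665 0.076 18 z 0.0711 c [ 695.1 -286.7] sz [19.9  1.5] a 78.6 pca 78.2
w1 0.0665 0.076 186 z 0.072 c [ 602.2 -270.4] sz [  4.6 108.7] a 76.6 pca 166.7
w1 0.0665 0.076 96 z 0.0715 c [ 519.4 -179.2] sz [22.9 19.1] a 77.4 pca 68.9
w1 0.076 0.087 125 z 0.082 c [ 715.7 -227.2] sz [22.7 12.6] a 77.5 pca 75.9
w1 0.076 0.087 125 z 0.082 c [ 700.8 -287.2] sz [22.1 12.6] a 75.0 pca 76.0
w1 0.076 0.087 13 z 0.0812 c [ 526.  -186.2] sz [15.1  4.1] a 51.6 pca 61.1
w1 0.076 0.087 19 z 0.0822 c [ 510.6 -179.9] sz [18.5  5.1] a 58.7 pca 69.2
w1 0.076 0.087 98 z 0.0833 c [ 505.3 -222.9] sz [21.7 10.2] a 75.9 pca 73.9
w1 0.076 0.087 18 z 0.0815 c [ 513.1 -242.5] sz [21.2  0.8] a 80.5 pca 80.2
w1 0.076 0.087 279 z 0.0829 c [ 493.1 -278.2] sz [66.
[... 2267 characters left out ...]
p0 0.0665 0.076 26 z 0.0718 c [ 596.7 -188.2] sz [ 3.8 57.5] a 76.8 pca 166.1
top0 0.0665 0.076 13 z 0.0727 c [ 519.1 -180. ] sz [15.5  7.3] a 77.4 pca 77.9
top0 0.076 0.087 32 z 0.0819 c [ 716.5 -224.2] sz [22.3 13.1] a 79.0 pca 85.7
top0 0.076 0.087 34 z 0.0805 c [ 702.3 -284.7] sz [21.8 13.9] a 74.7 pca 71.1
top0 0.076 0.087 27 z 0.0828 c [ 504.1 -219.9] sz [20.2 16. ] a 74.1 pca 63.8
top0 0.076 0.087 70 z 0.0829 c [ 493.5 -276.2] sz [64.2 12.1] a 74.5 pca 74.3
top0 0.087 0.1 43 z 0.0911 c [ 517.7 -175.6] sz [24.3 23.6] a 77.7 pca 168.9
top0 0.087 0.1 47 z 0.0922 c [ 502.6 -236.9] sz [24.  23.5] a 70.5 pca 150.7
top0 0.104 0.116 24 z 0.1105 c [ 485.4 -306.3] sz [14.  13.1] a 4.1 pca 145.1
```

Request:
step_arm(moves=[[0,0,0,-0.01,0.04,0,0.093],[0,0,-0.07,-0.03,0.46,0,0.093],[0,0,-0.07,-0.03,0.46,0,0.093],[0,0,-0.07,-0.03,0.46,0,0.093],[0,0,-0.07,-0.03,0.46,0,0.093],[0,0,-0.07,-0.03,0.46,0,0.093],[0,0,-0.07,-0.03,0.46,0,0.093],[0,0,-0.07,-0.03,0.46,0,0.093],[0,0,-0.07,-0.03,0.46,0,0.093],[0,0,-0.07,-0.03,0.46,0,0.093],[0,0,-0.07,-0.03,0.46,0,0.093],[0,0,-0.07,-0.03,0.46,0,0.093]])

```text
t: 2.2
ee_pos: [0.4808, 0.1707, 0.4039]
eef_rot: [[0.957, 0.29, -0.001], [0.29, -0.957, 0.001], [-0.001, -0.001, -1.0]]
force: [-0.2, -0.3, -0.2]
opening: 0.0927
finger_force: 0.0
```

```bash
python3 - <<'E'
from h import *
for k in ['w3','w4']:
    shot('wrist',k); o=get_obs();print(o['t'],o['ee_pos'],o['force'])
    comps(k,[(.2,.23),(.161,.17),(.152,.1605),(.04,.07)],(.4,.8,-.0,.4),20)
E
```

```text
2.25 [0.48108559 0.16888587 0.4039968 ] [ 0.57757663 -0.49335256 -0.42932847]
w3 0.2 0.23 1845 z 0.2141 c [639.3 226.2] sz [47.3 47.6] a 16.6 pca 23.3
w3 0.2 0.23 1807 z 0.2142 c [531.9 193.4] sz [45.5 47.4] a 16.6 pca 106.0
w3 0.161 0.17 665 z 0.1641 c [583.7 207.2] sz [179.4  64.5] a 14.6 pca 4.8
w3 0.152 0.1605 3000 z 0.1562 c [584.5 207.7] sz [176.1  60. ] a 14.7 pca 7.0
w3 0.04 0.07 865 z 0.0579 c [728.3 109.3] sz [49.2 47.1] a 55.7 pca 152.8
w3 0.04 0.07 375 z 0.0562 c [737.9  25.1] sz [66.1 28.8] a 23.8 pca 31.1
w3 0.04 0.07 901 z 0.0582 c [610.5 327.6] sz [48.7 47.1] a 40.4 pca 35.5
w3 0.04 0.07 38 z 0.06 c [480.1 178.1] sz [ 3.6 19. ] a 16.8 pca 106.0
2.3 [0.48137444 0.16706062 0.40417329] [ 0.16121347 -0.90677073 -0.03869867]
w4 0.2 0.23 1840 z 0.2141 c [639.3 225.9] sz [47.3 47.9] a 15.0 pca 13.9
w4 0.2 0.23 1809 z 0.2141 c [531.6 193.4] sz [45.6 47.4] a 16.6 pca 103.6
w4 0.161 0.17 668 z 0.164 c [583.5 207.2] sz [178.7  64.6] a 15.1 pca 6.7
w4 0.152 0.1605 2993 z 0.1562 c [584.4 207.4] sz [175.8  59.9] a 14.3 pca 7.1
w4 0.04 0.07 874 z 0.0579 c [728.7 109.3] sz [48.5 48.3] a 56.2 pca 150.7
w4 0.04 0.07 374 z 0.0563 c [738.   25.1] sz [66.  29.2] a 23.3 pca 31.5
w4 0.04 0.07 900 z 0.0581 c [610.6 327.7] sz [49.  47.7] a 40.1 pca 33.4
w4 0.04 0.07 41 z 0.0601 c [480.7 177.8] sz [ 5.  19.1] a 16.4 pca 105.0
```

View pics/w4.png

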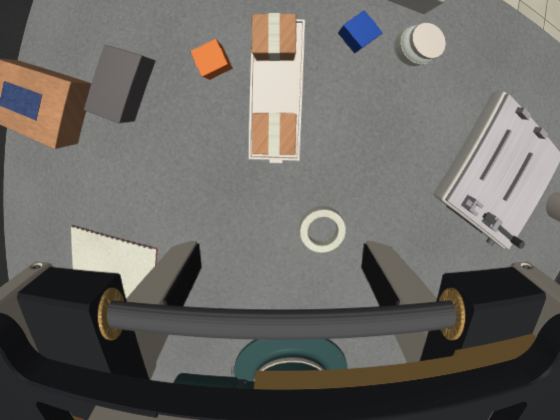

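w4 shows the cartons at (275,36) and (275,133), inside the rim from (252,13) to (300,160). Orange is at (210,58) and blue at (360,32), both clear of the pile. The depth confirms carton tops at 0.214. I'll go to the near carton.

Request:
step_arm(moves=[[0,0,0,0.02,0.01,-0.03,0.093],[0,0,0,0.051,0.026,-0.07,0.093],[0,0,0,0.051,0.026,-0.11,0.093],[0,0,0,0.051,0.026,-0.14,0.093],[0,0,0,0.051,0.026,-0.14,0.093],[0,0,0,0.051,0.026,-0.14,0.093],[0,0,0,0.051,0.026,-0.14,0.093],[0,0,0,0.051,0.026,-0.14,0.093]])

```text
t: 2.97
ee_pos: [0.5333, 0.1916, 0.2683]
eef_rot: [[0.959, 0.285, 0.004], [0.285, -0.959, 0.001], [0.004, -0.0, -1.0]]
force: [-0.1, 0.2, 0.6]
opening: 0.0927
finger_force: 0.0
```

Request:
step_arm(moves=[[0,0,0,0,0.001,-0.03,0.093],[0,0,0,0,0.001,-0.06,0.093],[0,0,0,0,0.001,-0.083,0.093],[0,0,0,0,0.001,-0.083,0.06],[0,0,0,0,0.001,-0.083,0.03],[0,0,0,0,0.001,-0.083,0.03],[0,0,0,0,0.001,-0.083,0.03],[0,0,0,0,0.001,-0.083,0.03],[0,0,0,0,0.001,-0.083,0.03],[0,0,0,0,0.001,-0.083,0.03]], squeeze=10)

```text
t: 3.8
ee_pos: [0.5328, 0.1931, 0.1826]
eef_rot: [[0.958, 0.286, 0.001], [0.286, -0.958, 0.0], [0.001, 0.0, -1.0]]
force: [-0.6, 0.4, 0.2]
opening: 0.051
finger_force: 0.0
```

Request:
step_arm(moves=[[0,0,0,0,0,0,0.03],[0,0,0,0,0,0,0.03],[0,0,0,0,0,0,0.03],[0,0,0,0,0,0,0.03],[0,0,0,0,0,0.02,0.03],[0,0,0,0,0,0.05,0.03],[0,0,0,0,0,0.08,0.03],[0,0,0,0,0,0.08,0.03],[0,0,0,0,0,0.08,0.03]])

```text
t: 4.55
ee_pos: [0.533, 0.1932, 0.2631]
eef_rot: [[0.958, 0.286, 0.002], [0.286, -0.958, 0.001], [0.002, -0.0, -1.0]]
force: [-0.6, 0.3, -1.2]
opening: 0.048
finger_force: 10.0
```

Request:
step_arm(moves=[[0,0,0,0,-0.03,0,0.03],[0,0,0,-0.005,-0.065,0,0.03],[0,0,0,-0.01,-0.1,0,0.03],[0,0,0,-0.013,-0.135,-0.01,0.03],[0,0,0,-0.013,-0.17,-0.03,0.03],[0,0,0,-0.013,-0.205,-0.05,0.03],[0,0,0,-0.013,-0.24,-0.075,0.03],[0,0,0,-0.013,-0.268,-0.1,0.03],[0,0,0,-0.013,-0.268,-0.135,0.03],[0,0,0,-0.013,-0.268,-0.17,0.03],[0,0,0,-0.013,-0.268,-0.2,0.03],[0,0,0,-0.013,-0.268,-0.22,0.03]])

```text
t: 5.55
ee_pos: [0.5171, -0.0748, 0.0369]
eef_rot: [[0.958, 0.285, -0.005], [0.285, -0.958, 0.001], [-0.005, -0.002, -1.0]]
force: [-0.3, -0.3, -1.9]
opening: 0.0478
finger_force: 10.0
```

Request:
step_arm(moves=[[0,0,0,0,0,0,0.03],[0,0,0,0,0,-0.006,0.03],[0,0,0,0,0,-0.011,0.03],[0,0,0,0,0,-0.014,0.03],[0,0,0,0,0,-0.014,0.03]])

```text
t: 5.97
ee_pos: [0.5198, -0.0749, 0.0281]
eef_rot: [[0.958, 0.286, 0.001], [0.286, -0.958, -0.0], [0.001, 0.0, -1.0]]
force: [-0.5, 0.1, -0.8]
opening: 0.0478
finger_force: 10.0
```

Request:
step_arm(moves=[[0,0,0,0,0,-0.0015,0.03],[0,0,0,0,0,-0.0015,0.03],[0,0,0,0,0,-0.001,0.07],[0,0,0,0,0,-0.001,0.093],[0,0,0,0,0,-0.001,0.093],[0,0,0,0,0,-0.001,0.093],[0,0,0,0,0,0.03,0.093],[0,0,0,0,0,0.07,0.093],[0,0,0,0,0,0.11,0.093],[0,0,0,0,0,0.15,0.093],[0,0,0,0,0,0.19,0.093],[0,0,0,0,0,0.23,0.093]])

```text
t: 6.97
ee_pos: [0.5192, -0.0749, 0.2601]
eef_rot: [[0.958, 0.286, 0.0], [0.286, -0.958, -0.0], [0.0, 0.0, -1.0]]
force: [0.8, 0.9, 0.1]
opening: 0.0929
finger_force: 0.0
```

Request:
step_arm(moves=[[0,0,0,0.01,0.03,0.005,0.093],[0,0,0,0.025,0.065,0.005,0.093],[0,0,0,0.04,0.1,0.005,0.093],[0,0,0,0.055,0.135,0.005,0.093],[0,0,0,0.07,0.17,0.005,0.093],[0,0,0,0.085,0.205,0.005,0.093],[0,0,0,0.1,0.24,0.005,0.093],[0,0,0,0.11,0.275,0.005,0.093],[0,0,0,0.119,0.301,0.005,0.093],[0,0,0,0.119,0.301,0.005,0.093],[0,0,0,0.119,0.301,0.005,0.093]])

```text
t: 7.88
ee_pos: [0.6386, 0.2273, 0.2622]
eef_rot: [[0.958, 0.288, -0.001], [0.288, -0.958, -0.0], [-0.001, 0.0, -1.0]]
force: [0.2, 0.1, -0.2]
opening: 0.0931
finger_force: 0.0
```

```bash
python3 - <<'E'
from h import *
shot('top','t2'); shot('wrist','w5'); o=get_obs();print(o['t'],o['ee_pos'],o['force'],o['opening'])
comps('t2',[(.2,.23),(.04,.07)],(.45,.75,-.12,.4),20)
comps('w5',[(.2,.23),(.161,.17)],(.45,.75,-.12,.4),20)
E
```

```text
7.9833 [0.63847615 0.2255386  0.26284714] [-0.10902465  0.39046705 -0.65300979] 0.09266424933338994
t2 0.2 0.23 49 z 0.2155 c [656.9 233.8] sz [ 9.2 45.9] a 19.0 pca 106.0
t2 0.04 0.07 107 z 0.0577 c [730.8   9.9] sz [63.8 35.3] a 87.2 pca 89.6
t2 0.04 0.07 231 z 0.0586 c [729.3 111.5] sz [49.2 48.2] a 55.9 pca 89.0
t2 0.04 0.07 256 z 0.0591 c [519.3 -72.5] sz [46.5 48.6] a 15.4 pca 106.0
w5 0.2 0.23 4347 z 0.2142 c [640. 226.] sz [46.  47.6] a 16.7 pca 16.4
w5 0.161 0.17 781 z 0.1641 c [605.3 212.6] sz [136.8  63.5] a 15.0 pca 34.4
w5 0.161 0.17 125 z 0.1657 c [661.5 232.6] sz [ 1.  46.2] a 16.7 pca 106.8
w5 0.161 0.17 156 z 0.164 c [559.9 233. ] sz [60.3  3. ] a 14.4 pca 13.9
w5 0.161 0.17 185 z 0.1639 c [498.2 184.3] sz [ 6.9 63.3] a 17.1 pca 105.2
```

Request:
step_arm(moves=[[0,0,0,0.001,0,-0.03,0.093],[0,0,0,0.001,0,-0.06,0.093],[0,0,0,0.001,0,-0.08,0.093],[0,0,0,0.001,0,-0.08,0.06],[0,0,0,0.001,0,-0.08,0.03],[0,0,0,0.001,0,-0.08,0.03],[0,0,0,0.001,0,-0.08,0.03],[0,0,0,0.001,0,-0.08,0.03],[0,0,0,0.001,0,-0.08,0.03],[0,0,0,0.001,0,-0.08,0.03],[0,0,0,0.001,0,-0.08,0.03],[0,0,0,0.001,0,-0.08,0.03]])

```text
t: 8.98
ee_pos: [0.6397, 0.2261, 0.1834]
eef_rot: [[0.958, 0.286, 0.001], [0.286, -0.958, 0.0], [0.001, 0.0, -1.0]]
force: [-0.2, -0.4, 4.7]
opening: 0.0481
finger_force: 10.0
```

Request:
step_arm(moves=[[0,0,0,0,0,0,0.03],[0,0,0,0,0,0,0.03],[0,0,0,0,0,0.02,0.03],[0,0,0,0,0,0.05,0.03],[0,0,0,0,0,0.08,0.03],[0,0,0,0,0,0.08,0.03],[0,0,0,0,0,0.08,0.03]])

```text
t: 9.57
ee_pos: [0.64, 0.2262, 0.2643]
eef_rot: [[0.958, 0.286, 0.002], [0.286, -0.958, 0.001], [0.002, -0.0, -1.0]]
force: [0.2, -0.1, -2.3]
opening: 0.0479
finger_force: 10.0
```

Request:
step_arm(moves=[[0,0,0,0,-0.03,0,0.03],[0,0,0,-0.005,-0.068,0,0.03],[0,0,0,-0.01,-0.106,0,0.03],[0,0,0,-0.013,-0.143,-0.01,0.03],[0,0,0,-0.016,-0.18,-0.02,0.03],[0,0,0,-0.018,-0.215,-0.04,0.03],[0,0,0,-0.02,-0.25,-0.06,0.03],[0,0,0,-0.02,-0.28,-0.08,0.03],[0,0,0,-0.02,-0.311,-0.1,0.03],[0,0,0,-0.02,-0.311,-0.135,0.03],[0,0,0,-0.02,-0.311,-0.17,0.03],[0,0,0,-0.02,-0.311,-0.2,0.03]])

```text
t: 10.57
ee_pos: [0.6179, -0.0854, 0.0588]
eef_rot: [[0.959, 0.285, -0.003], [0.285, -0.959, 0.001], [-0.003, -0.002, -1.0]]
force: [0.4, -0.3, -1.7]
opening: 0.0478
finger_force: 10.0
```

Request:
step_arm(moves=[[0,0,0,0,0,-0.015,0.03],[0,0,0,0,0,-0.028,0.03],[0,0,0,0,0,-0.034,0.03],[0,0,0,0,0,-0.0365,0.03],[0,0,0,0,0,-0.0365,0.03],[0,0,0,0,0,-0.0365,0.03]])

```text
t: 11.07
ee_pos: [0.6203, -0.0849, 0.0276]
eef_rot: [[0.958, 0.286, 0.002], [0.286, -0.958, -0.0], [0.002, 0.001, -1.0]]
force: [-0.6, 0.1, -0.5]
opening: 0.048
finger_force: 10.0
```

Request:
step_arm(moves=[[0,0,0,0,0,-0.001,0.03],[0,0,0,0,0,-0.001,0.07],[0,0,0,0,0,-0.001,0.093],[0,0,0,0,0,-0.001,0.093],[0,0,0,0,0,-0.001,0.093],[0,0,0,0,0,0.03,0.093],[0,0,0,0,0,0.07,0.093],[0,0,0,0,0,0.11,0.093],[0,0,0,0,0,0.15,0.093],[0,0,0,0,0,0.19,0.093],[0,0,-0.03,-0.005,0.02,0.21,0.093],[0,0,-0.033,-0.01,0.055,0.22,0.093]])

```text
t: 12.07
ee_pos: [0.6102, -0.0315, 0.2506]
eef_rot: [[0.968, 0.249, 0.005], [0.249, -0.968, -0.001], [0.004, 0.002, -1.0]]
force: [1.4, 0.9, -0.8]
opening: 0.0933
finger_force: 0.0
```

Request:
step_arm(moves=[[0,0,0,-0.004,0.035,0,0.093],[0,0,0,-0.01,0.07,0,0.093],[0,0,0,-0.015,0.105,0,0.093],[0,0,0,-0.02,0.14,0,0.093],[0,0,0,-0.023,0.175,0,0.093],[0,0,0,-0.026,0.21,0,0.093],[0,0,0,-0.026,0.237,0,0.093],[0,0,0,-0.026,0.237,0,0.093],[0,0,0,-0.026,0.237,0,0.093]])

```text
t: 12.82
ee_pos: [0.5833, 0.2082, 0.2462]
eef_rot: [[0.967, 0.256, -0.0], [0.256, -0.967, -0.0], [-0.0, 0.0, -1.0]]
force: [0.5, -0.5, 0.0]
opening: 0.093
finger_force: 0.0
```

```bash
python3 - <<'E'
from h import *
shot('top','t3'); shot('wrist','w6'); o=get_obs();print(o['t'],o['ee_pos'],o['force'],o['opening'],o['eef_rot'][1])
comps('t3',[(.04,.07)],(.45,.75,-.12,.4),20)
W,p=cloud('w6')
comps('w6',[(.161,.17),(.152,.16),(.161,.18)],(.45,.75,.1,.3),20)
comps('w4',[(.152,.17)],(.45,.75,.1,.3),20)
E
```

```text
12.9167 [0.58359293 0.20656961 0.24636817] [-0.08724914 -0.25307641 -0.81605957] 0.0931157740280319 [ 2.53911328e-01 -9.67227470e-01 -2.44565309e-04]
t3 0.04 0.07 99 z 0.0571 c [731.4   9.4] sz [64.3 36.3] a 89.3 pca 90.6
t3 0.04 0.07 234 z 0.0588 c [729.3 111.2] sz [49.3 47.3] a 56.5 pca 89.1
t3 0.04 0.07 249 z 0.0584 c [620.2 -82.2] sz [47.3 49.2] a 16.9 pca 123.1
t3 0.04 0.07 74 z 0.058 c [598.6 319.8] sz [17.8 45.3] a 43.0 pca 123.7
t3 0.04 0.07 254 z 0.0589 c [519.6 -72.6] sz [46.  49.2] a 15.8 pca 90.1
w6 0.161 0.17 1998 z 0.164 c [583.9 207.4] sz [180.4  64.9] a 14.8 pca 14.9
w6 0.152 0.16 14324 z 0.1562 c [583.3 207.3] sz [175.9  60.1] a 14.8 pca 14.8
w6 0.161 0.18 1998 z 0.164 c [583.9 207.4] sz [180.4  64.9] a 14.8 pca 14.9
w4 0.152 0.17 3679 z 0.1565 c [583.5 207.2] sz [178.7  64.6] a 15.1 pca 7.7
```

Request:
step_arm(moves=[[0,0,0,0,0.001,-0.03,0.093],[0,0,0,0,0.001,-0.06,0.093],[0,0,0,0,0.001,-0.09,0.093],[0,0,0,0,0.001,-0.11,0.093],[0,0,0,0,0.001,-0.12,0.093],[0,0,0,0,0.001,-0.12,0.05],[0,0,0,0,0.001,-0.12,0.05],[0,0,0,0,0.001,-0.12,0.05],[0,0,0,0,0.001,-0.12,0.05],[0,0,0,0,0.001,-0.12,0.05],[0,0,0,0,0.001,-0.12,0.05],[0,0,0,0,0.001,-0.12,0.05]], squeeze=25)

```text
t: 13.92
ee_pos: [0.5842, 0.2079, 0.1278]
eef_rot: [[0.967, 0.254, 0.002], [0.254, -0.967, -0.0], [0.002, 0.001, -1.0]]
force: [1.4, -3.5, 6.1]
opening: 0.0637
finger_force: 25.0
```

Request:
step_arm(moves=[[0,0,0,0,0,0,0.05],[0,0,0,0,0,0.01,0.05],[0,0,0,0,0,0.03,0.05],[0,0,0,0,0,0.05,0.05],[0,0,0,0,0,0.05,0.05],[0,0,0,0,0,0.05,0.05]])

```text
t: 14.42
ee_pos: [0.5838, 0.2083, 0.1771]
eef_rot: [[0.967, 0.254, 0.001], [0.254, -0.967, 0.001], [0.002, -0.0, -1.0]]
force: [-0.7, -0.0, -4.8]
opening: 0.0637
finger_force: 25.0
```

Request:
step_arm(moves=[[0,0,0,0,-0.03,0,0.05],[0,0,0,-0.005,-0.065,0,0.05],[0,0,0,-0.01,-0.1,0,0.05],[0,0,0,-0.014,-0.135,-0.01,0.05],[0,0,0,-0.014,-0.163,-0.03,0.05],[0,0,0,-0.014,-0.163,-0.06,0.05],[0,0,0,-0.014,-0.163,-0.09,0.05],[0,0,0,-0.014,-0.163,-0.12,0.05],[0,0,0,-0.014,-0.163,-0.14,0.05],[0,0,0,-0.014,-0.163,-0.15,0.05],[0,0,0,-0.014,-0.163,-0.156,0.05],[0,0,0,-0.014,-0.163,-0.157,0.05]])

```text
t: 15.42
ee_pos: [0.5692, 0.045, 0.0186]
eef_rot: [[0.967, 0.254, -0.001], [0.254, -0.967, -0.0], [-0.001, -0.0, -1.0]]
force: [0.6, 0.6, -4.4]
opening: 0.064
finger_force: 25.0
```

Request:
step_arm(moves=[[0,0,0,0,0,0,0.05],[0,0,0,0,0,-0.001,0.05],[0,0,0,0,0,-0.0015,0.05],[0,0,0,0,0,-0.0015,0.05]])

```text
t: 15.75
ee_pos: [0.5699, 0.0451, 0.0186]
eef_rot: [[0.967, 0.254, 0.001], [0.254, -0.967, 0.0], [0.001, 0.0, -1.0]]
force: [-0.7, 0.2, -3.2]
opening: 0.0642
finger_force: 25.0
```

Request:
step_arm(moves=[[0,0,0,0,0,0,0.08],[0,0,0,0,0,0,0.093],[0,0,0,0,0,0,0.093],[0,0,0,0,0,0,0.093],[0,0,0,0,0,0.03,0.093],[0,0,0,0,0,0.07,0.093],[0,0,0,0,0,0.11,0.093],[0,0,-0.05,0,0,0.15,0.093],[0,0,-0.15,-0.01,-0.03,0.18,0.06],[0,0,-0.25,-0.018,-0.065,0.2,0.045],[0,0,-0.36,-0.026,-0.1,0.2,0.045],[0,0,-0.46,-0.034,-0.135,0.2,0.045]])

```text
t: 16.75
ee_pos: [0.5355, -0.0913, 0.2201]
eef_rot: [[0.978, -0.206, 0.003], [-0.206, -0.978, -0.001], [0.003, 0.0, -1.0]]
force: [0.9, -0.5, -0.8]
opening: 0.0707
finger_force: 0.0
```

Request:
step_arm(moves=[[0,0,-0.034,-0.008,-0.035,0,0.045],[0,0,-0.034,-0.016,-0.07,0,0.045],[0,0,-0.034,-0.024,-0.105,0,0.045],[0,0,-0.034,-0.032,-0.14,0,0.045],[0,0,-0.034,-0.04,-0.175,0,0.045],[0,0,-0.034,-0.05,-0.21,0,0.045],[0,0,-0.034,-0.051,-0.22,0,0.045],[0,0,-0.034,-0.051,-0.22,0,0.045],[0,0,-0.034,-0.051,-0.22,0,0.045]])

```text
t: 17.5
ee_pos: [0.4846, -0.3099, 0.2178]
eef_rot: [[0.972, -0.236, -0.0], [-0.236, -0.972, 0.0], [-0.0, -0.0, -1.0]]
force: [-0.4, -0.1, -0.4]
opening: 0.0452
finger_force: 0.0
```

```bash
python3 - <<'E'
from h import *
shot('wrist','w7'); o=get_obs();print(o['t'],o['ee_pos'],o['force'],o['opening'],o['eef_rot'])
comps('w7',[(.104,.116),(.0665,.076),(.087,.1),(.076,.0865)],(.45,.75,-.42,-.12),20)
E
```

```text
17.55 [ 0.48483125 -0.30920005  0.21789528] [0.20499744 0.32484548 0.1948446 ] 0.04544301256023666 [[ 9.72011788e-01 -2.34932069e-01  8.90068575e-05]
 [-2.34932086e-01 -9.72011723e-01  3.53183007e-04]
 [ 3.54169442e-06 -3.64208613e-04 -9.99999934e-01]]
w7 0.104 0.116 265 z 0.112 c [ 485.4 -310.6] sz [15.1 14.7] a 73.2 pca 141.1
w7 0.0665 0.076 68 z 0.0713 c [ 709.9 -225.8] sz [22.5  3.8] a 83.5 pca 78.6
w7 0.0665 0.076 577 z 0.0719 c [ 602.3 -270.8] sz [  5.  109.9] a 76.1 pca 166.4
w7 0.0665 0.076 598 z 0.0718 c [ 620.2 -197.4] sz [  6.4 110.2] a 76.6 pca 166.3
w7 0.0665 0.076 251 z 0.0714 c [ 517.1 -178.5] sz [24.2 23.2] a 76.1 pca 67.2
w7 0.0665 0.076 59 z 0.0714 c [ 512.5 -244.1] sz [24.2  7.1] a 57.9 pca 67.4
w7 0.087 0.1 487 z 0.0916 c [ 501.9 -240.1] sz [23.7 23.8] a 76.5 pca 168.7
w7 0.087 0.1 394 z 0.0906 c [ 516.8 -177.7] sz [25.3 23.9] a 76.0 pca 173.6
w7 0.087 0.1 51 z 0.0936 c [ 490.3 -312. ] sz [14.   4.4] a 73.6 pca 75.4
w7 0.076 0.0865 73 z 0.0802 c [ 710.  -225.5] sz [22.1  4.1] a 69.1 pca 73.8
w7 0.076 0.0865 70 z 0.0812 c [ 527.7 -181. ] sz [25.9  6.1] a 62.3 pca 67.5
w7 0.076 0.0865 903 z 0.083 c [ 491.5 -275.5] sz [97.3 23.5] a 72.9 pca 75.1
w7 0.076 0.0865 207 z 0.083 c [ 506.4 -222.2] sz [19.1 10.9] a 72.0 pca 66.8
w7 0.076 0.0865 70 z 0.0819 c [ 511.  -178.1] sz [23.8  6.7] a 60.4 pca 68.8
```

Request:
step_arm(moves=[[0,0,0,0.0005,-0.001,-0.035,0.045],[0,0,0,0.0005,-0.001,-0.07,0.045],[0,0,0,0.0005,-0.001,-0.1,0.045],[0,0,0,0.0005,-0.001,-0.12,0.045],[0,0,0,0.0005,-0.001,-0.121,0.045],[0,0,0,0.0005,-0.001,-0.121,0.01],[0,0,0,0.0005,-0.001,-0.121,0.01],[0,0,0,0.0005,-0.001,-0.121,0.01],[0,0,0,0.0005,-0.001,-0.121,0.01],[0,0,0,0.0005,-0.001,-0.121,0.01]], squeeze=15)

```text
t: 18.38
ee_pos: [0.4855, -0.3111, 0.0981]
eef_rot: [[0.972, -0.235, 0.001], [-0.235, -0.972, -0.001], [0.002, 0.001, -1.0]]
force: [1.0, 1.2, 0.4]
opening: 0.0166
finger_force: 1.1
```

Request:
step_arm(moves=[[0,0,0,0,0,0,0.01],[0,0,0,-0.001,-0.004,0,0.01],[0,0,0,-0.002,-0.008,0,0.01],[0,0,0,-0.003,-0.012,0,0.01],[0,0,0,-0.0035,-0.015,0,0.01],[0,0,0,-0.0038,-0.0165,0,0.01],[0,0,0,-0.0038,-0.0165,0,0.01]])

```text
t: 18.97
ee_pos: [0.4815, -0.328, 0.0979]
eef_rot: [[0.972, -0.235, 0.001], [-0.235, -0.972, -0.001], [0.001, 0.0, -1.0]]
force: [-1.2, -0.8, 7.4]
opening: 0.0153
finger_force: 15.0
```

Request:
step_arm(moves=[[0,0,0,-0.0003,-0.001,0,0.01],[0,0,0,-0.0005,-0.002,0,0.01],[0,0,0,-0.0005,-0.002,0,0.01],[0,0,0,-0.0005,-0.002,0,0.01]])

```text
t: 19.3
ee_pos: [0.4813, -0.3286, 0.0979]
eef_rot: [[0.972, -0.235, 0.001], [-0.235, -0.972, 0.002], [0.001, -0.002, -1.0]]
force: [0.7, 11.2, 8.7]
opening: 0.0154
finger_force: 15.0
```

Request:
step_arm(moves=[[0,0,0,0.0003,0.001,0,0.03],[0,0,0,0.0003,0.001,0,0.045],[0,0,0,0.0003,0.001,0,0.045],[0,0,0,0.0003,0.001,0.03,0.045],[0,0,0,0.0003,0.001,0.07,0.093],[0,0,0,0.0003,0.001,0.11,0.093],[0,0,0.05,0.003,0.02,0.15,0.093],[0,0,0.15,0.01,0.055,0.16,0.093],[0,0,0.25,0.017,0.092,0.16,0.093],[0,0,0.36,0.024,0.13,0.16,0.093],[0,0,0.46,0.031,0.168,0.16,0.093],[0,0,0.494,0.038,0.206,0.16,0.093]])

```text
t: 20.3
ee_pos: [0.5186, -0.1219, 0.257]
eef_rot: [[0.966, 0.259, 0.0], [0.259, -0.966, -0.0], [0.0, 0.0, -1.0]]
force: [-0.2, 0.3, 0.6]
opening: 0.0901
finger_force: 0.0
```

Request:
step_arm(moves=[[0,0,0,0.007,0.038,0,0.093],[0,0,0,0.014,0.076,0,0.093],[0,0,0,0.021,0.114,0,0.093],[0,0,0,0.028,0.152,0,0.093],[0,0,0,0.035,0.19,0,0.093],[0,0,0,0.042,0.228,0,0.093],[0,0,0,0.049,0.266,0,0.093],[0,0,0,0.056,0.3,0,0.093],[0,0,0,0.065,0.33,0,0.093],[0,0,0,0.065,0.33,0,0.093],[0,0,0,0.065,0.33,0,0.093]])

```text
t: 21.22
ee_pos: [0.5838, 0.2076, 0.2562]
eef_rot: [[0.967, 0.256, -0.001], [0.256, -0.967, -0.001], [-0.001, 0.0, -1.0]]
force: [0.2, -0.7, 0.6]
opening: 0.0929
finger_force: 0.0
```

```bash
python3 - <<'E'
from h import *
shot('wrist','w8'); o=get_obs();print(o['t'],o['ee_pos'],o['force'],o['opening'],o['eef_rot'][:2])
comps('w8',[(.1,.116),(.056,.064)],(.45,.75,.1,.3),20)
shot('top','t4')
comps('t4',[(.1,.116),(.035,.07)],(.45,.75,-.14,.35),20)
E
```

```text
21.2667 [0.58373055 0.20656491 0.25643433] [ 0.51371478 -0.36306901  0.03163153] 0.09295188012090284 [[ 9.67010607e-01  2.54735137e-01 -7.04257033e-04]
 [ 2.54734776e-01 -9.67010794e-01 -5.64247075e-04]]
w8 0.1 0.116 10809 z 0.1101 c [585.7 207.8] sz [179.6  64.1] a 15.6 pca 15.5
w8 0.056 0.064 1033 z 0.0582 c [723.6 120.8] sz [41.5 53. ] a 89.8 pca 12.9
w8 0.056 0.064 340 z 0.0601 c [683.9 235.1] sz [20.3 18.7] a 14.8 pca 15.1
w8 0.056 0.064 26 z 0.0581 c [608.2 297.8] sz [ 4.1 10.6] a 86.4 pca 2.1
t4 0.1 0.116 23 z 0.1111 c [667.5 221.2] sz [17.4 13.3] a 1.0 pca 8.6
t4 0.1 0.116 36 z 0.1116 c [638.5 232.2] sz [ 7.6 46.6] a 16.0 pca 105.7
t4 0.1 0.116 152 z 0.1114 c [611.3 223.8] sz [29.6 51.1] a 16.3 pca 104.2
t4 0.035 0.07 114 z 0.0561 c [729.6   9. ] sz [35.4 65.4] a 2.4 pca 92.0
t4 0.035 0.07 239 z 0.0588 c [729.4 111.1] sz [48.4 48.6] a 55.7 pca 90.8
t4 0.035 0.07 1206 z 0.0476 c [570.2  47.9] sz [181.8  64.5] a 14.8 pca 14.9
t4 0.035 0.07 258 z 0.0589 c [619.8 -81.8] sz [47.  48.4] a 16.4 pca 132.1
t4 0.035 0.07 95 z 0.0583 c [598.4 315.8] sz [22.5 40.7] a 19.6 pca 119.3
t4 0.035 0.07 69 z 0.0495 c [ 530.7 -133.2] sz [13.7 60.1] a 89.8 pca 174.5
t4 0.035 0.07 261 z 0.0586 c [519.7 -72.1] sz [48.1 48. ] a 15.9 pca 104.0
```

View pics/w8.png

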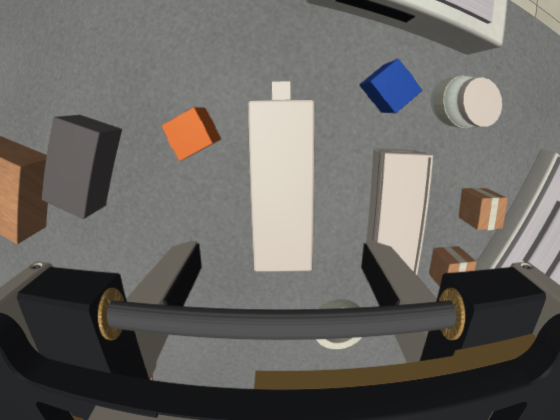

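w8 shows the rack box top alone at (282,185), with its far tongue at (281,90). The flat box at (402,210) and the cartons at (483,208) and (455,262) are on the bench. Now I'll grip the rack box.

Request:
step_arm(moves=[[0,0,0.013,0.002,0.001,-0.035,0.093],[0,0,0.013,0.002,0.001,-0.07,0.093],[0,0,0.013,0.002,0.001,-0.105,0.093],[0,0,0.013,0.002,0.001,-0.14,0.093],[0,0,0.013,0.002,0.001,-0.165,0.093],[0,0,0.013,0.002,0.001,-0.18,0.093],[0,0,0.013,0.002,0.001,-0.181,0.05],[0,0,0.013,0.002,0.001,-0.181,0.05],[0,0,0.013,0.002,0.001,-0.181,0.05],[0,0,0.013,0.002,0.001,-0.181,0.05],[0,0,0.013,0.002,0.001,-0.181,0.05],[0,0,0.013,0.002,0.001,-0.181,0.05]], squeeze=35)

```text
t: 22.32
ee_pos: [0.5865, 0.2076, 0.0776]
eef_rot: [[0.964, 0.267, 0.002], [0.267, -0.964, 0.0], [0.002, 0.0, -1.0]]
force: [-0.9, -1.7, 6.3]
opening: 0.0639
finger_force: 35.0
```

Request:
step_arm(moves=[[0,0,0,0,0,0,0.05],[0,0,0,0,0,0,0.05],[0,0,0,0,0,0.01,0.05],[0,0,0,0,0,0.03,0.05],[0,0,0,0,0,0.06,0.05],[0,0,0,0,0,0.1,0.05],[0,0,0,0,0,0.12,0.05],[0,0,0,0,0,0.12,0.05],[0,0,0,0,0,0.12,0.05]])

```text
t: 23.07
ee_pos: [0.586, 0.2077, 0.1971]
eef_rot: [[0.964, 0.267, 0.002], [0.267, -0.964, 0.001], [0.002, -0.0, -1.0]]
force: [-0.5, -0.6, -4.3]
opening: 0.0641
finger_force: 35.0
```

Request:
step_arm(moves=[[0,0,0,0.001,-0.015,0,0.05],[0,0,-0.05,0.003,-0.045,0,0.05],[0,0,-0.12,0.005,-0.08,0,0.05],[0,0,-0.2,0.007,-0.115,0,0.05],[0,0,-0.28,0.01,-0.155,0,0.05],[0,0,-0.36,0.013,-0.195,0,0.05],[0,0,-0.43,0.016,-0.235,0,0.05],[0,0,-0.48,0.019,-0.275,0,0.05],[0,0,-0.508,0.021,-0.315,0,0.05],[0,0,-0.508,0.023,-0.355,0,0.05],[0,0,-0.508,0.025,-0.395,0,0.05],[0,0,-0.508,0.0257,-0.425,0,0.05]])

```text
t: 24.07
ee_pos: [0.6102, -0.2207, 0.1935]
eef_rot: [[0.971, -0.237, -0.003], [-0.237, -0.971, 0.001], [-0.003, 0.0, -1.0]]
force: [0.1, 0.4, -4.3]
opening: 0.0638
finger_force: 35.0
```

Request:
step_arm(moves=[[0,0,0,0,-0.01,0,0.05],[0,0,0,0,-0.0166,0,0.05],[0,0,0,0,-0.0166,-0.01,0.05],[0,0,0,0,-0.0166,-0.02,0.05],[0,0,0,0,-0.0166,-0.02,0.05],[0,0,0,0,-0.0166,-0.02,0.05]])

```text
t: 24.57
ee_pos: [0.6111, -0.2327, 0.1745]
eef_rot: [[0.972, -0.235, -0.002], [-0.235, -0.972, 0.001], [-0.002, -0.001, -1.0]]
force: [0.1, -0.4, -3.5]
opening: 0.0636
finger_force: 35.0
```

```bash
python3 - <<'E'
from h import *
o=get_obs();print(o['t'],o['ee_pos'],o['force'],o['opening'],o['eef_rot'][:2])
shot('wrist','w9'); shot('top','t5')
comps('w9',[(.198,.22)],(.45,.75,-.42,-.08),20)
comps('w9',[(.087,.1),(.068,.076),(.078,.085)],(.45,.75,-.42,-.08),20)
comps('t5',[(.104,.125)],(.45,.75,-.42,-.08),8)
E
```

```text
24.5667 [ 0.61112041 -0.2326501   0.17445884] [ 0.09105075 -0.4168696  -3.46038125] 0.06358685377902679 [[ 0.97207948 -0.23464428 -0.0018855 ]
 [-0.23464278 -0.97208117  0.00098229]]
w9 0.198 0.22 32778 z 0.2068 c [ 647.8 -240.8] sz [ 95.7 102.6] a 76.5 pca 166.5
w9 0.198 0.22 3557 z 0.2072 c [ 567.3 -221.3] sz [64.4 25.8] a 76.7 pca 76.4
w9 0.078 0.085 346 z 0.0822 c [ 717.  -227.4] sz [22.2  9.7] a 77.5 pca 77.9
w9 0.078 0.085 338 z 0.0821 c [ 702.5 -287.3] sz [21.9  9.8] a 74.4 pca 75.3
t5 0.104 0.125 25 z 0.1115 c [ 481.7 -325.1] sz [14.  13.2] a 15.9 pca 62.3
```

View pics/w9.png

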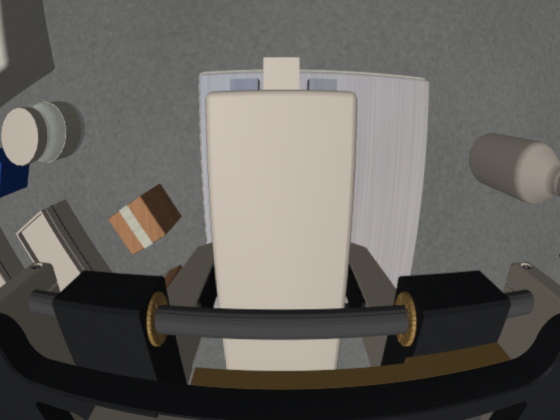

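w9 shows the rack box held over the nest, its +x tongue at (281,72) between the end blocks at (246,85) and (322,85). I'll work out its exact offset from the nest.

```bash
cat >> h.py <<'E'
def nf(W,c=(.6112,-.2338),yaw=-13.6):
    a=np.radians(yaw); d=W[...,:2]-np.array(c)
    return d[...,0]*np.cos(a)+d[...,1]*np.sin(a), -d[...,0]*np.sin(a)+d[...,1]*np.cos(a)
E
python3 - <<'E'
from h import *
W,p=cloud('w9'); X,Y=nf(W); z=W[...,2]
m=(z>.198)&(z<.212)
a=m&(abs(Y)<25e-3); print('x max',np.percentile(X[a],[99,99.8]))
for x0 in (.045,.06,.075):
    b=m&(abs(X-x0)<.006); print(x0,np.percentile(Y[b],[.5,99.5]))
t=(z>.14)&(z<.17)&(X>.08)&(X<.13)&(abs(Y)<.03); print('tongue',t.sum(),np.median(z[t]),X[t].max(),np.percentile(Y[t],[1,99]))
for n in('w9',):
  e=(z>.078)&(z<.085)&(X>.08)&(X<.12); print('blocks x',np.percentile(X[e],[1,99]),'gap',Y[e&(Y>0)].min(),Y[e&(Y<0)].max())
for n in('w2','w7'):
  W2,_=cloud(n);X2,Y2=nf(W2);z2=W2[...,2]
  e=(z2>.079)&(z2<.085)&(X2>.08)&(X2<.12)&(abs(Y2)<.05); print(n,'blocks x',np.percentile(X2[e],[2,98]),'gap',Y2[e&(Y2>0)].min(),Y2[e&(Y2<0)].max())
  e=(z2>.088)&(z2<.096)&(X2>-.125)&(X2<-.08)&(abs(Y2)<.05); print(n,'guide x',np.percentile(X2[e],[2,98]),'gap',Y2[e&(Y2>0)].min(),Y2[e&(Y2<0)].max())
  for s in(1,-1):
    e=(z2>.0695)&(z2<.075)&(abs(X2)<.05)&(s*Y2>.025)&(s*Y2<.05); print('rail',np.percentile(Y2[e],[3,97]))
E
```

```text
x max [0.08737489 0.08825026]
0.045 [-0.02933368  0.03299805]
0.06 [-0.02945609  0.0330261 ]
0.075 [-0.02946439  0.0331519 ]
tongue 1179 0.15655513950250993 0.1105361029873662 [-0.00809295  0.01176131]
blocks x [0.08053043 0.10613169] gap 0.01989065357010975 -0.019499665025206017
w2 blocks x [0.09375422 0.10564463] gap 0.019784135306564827 -0.0198964929458745
w2 guide x [-0.11587288 -0.09301317] gap 0.02036128202490077 -0.019520116000613024
rail [0.03618913 0.04044183]
rail [-0.03989744 -0.03559351]Traceback (most recent call last):
  File "<stdin>", line 12, in <module>
    return umr_maximum(a, axis, None, out, keepdims, initial, where)
ValueError: zero-size array to reduction operation maximum which has no identity
```

Request:
step_arm(moves=[[0,0,0,0.001,-0.001,-0.02,0.05],[0,0,0,0.001,-0.001,-0.04,0.05],[0,0,0,0.001,-0.001,-0.055,0.05],[0,0,0,0.001,-0.001,-0.055,0.05],[0,0,0,0.001,-0.001,-0.055,0.05],[0,0,0,0.001,-0.001,-0.055,0.05]])

```text
t: 25.17
ee_pos: [0.6129, -0.2351, 0.1223]
eef_rot: [[0.972, -0.236, 0.001], [-0.236, -0.972, -0.001], [0.001, 0.0, -1.0]]
force: [0.3, 0.5, -3.2]
opening: 0.0641
finger_force: 35.0
```

Good: 0.5 mm from target. I'll lower it.

Request:
step_arm(moves=[[0,0,0,-0.0004,0.0003,-0.01,0.05],[0,0,0,-0.0004,0.0003,-0.018,0.05],[0,0,0,-0.0004,0.0003,-0.024,0.05],[0,0,0,-0.0004,0.0003,-0.029,0.05],[0,0,0,-0.0004,0.0003,-0.032,0.05],[0,0,0,-0.0004,0.0003,-0.034,0.05],[0,0,0,-0.0004,0.0003,-0.034,0.05]])

```text
t: 25.75
ee_pos: [0.6121, -0.2348, 0.0876]
eef_rot: [[0.972, -0.236, 0.0], [-0.236, -0.972, -0.0], [0.0, 0.0, -1.0]]
force: [-5.4, 2.1, 2.6]
opening: 0.0639
finger_force: 35.0
```

Request:
step_arm(moves=[[0,0,0,0,0,-0.0005,0.05],[0,0,0,0,0,-0.0005,0.075],[0,0,0,0,0,-0.0005,0.088],[0,0,0,0,0,0,0.088],[0,0,0,0,0,0,0.088],[0,0,0,0,0,0.03,0.088],[0,0,0,0,0,0.07,0.088],[0,0,0,0,0,0.11,0.088],[0,0,0,-0.02,-0.01,0.14,0.07],[0,0,0,-0.05,-0.035,0.15,0.045],[0,0,0,-0.085,-0.06,0.15,0.045],[0,0,0,-0.11,-0.08,0.15,0.045]])

```text
t: 26.75
ee_pos: [0.5006, -0.3157, 0.2381]
eef_rot: [[0.972, -0.235, 0.001], [-0.235, -0.972, -0.001], [0.002, 0.001, -1.0]]
force: [-1.0, -1.7, 0.0]
opening: 0.0656
finger_force: 0.0
```

Request:
step_arm(moves=[[0,0,0,-0.01,-0.007,0,0.045],[0,0,0,-0.021,-0.014,0,0.045],[0,0,0,-0.021,-0.014,0,0.045],[0,0,0,-0.021,-0.014,0,0.045]])

```text
t: 27.08
ee_pos: [0.4813, -0.3287, 0.2369]
eef_rot: [[0.972, -0.236, 0.0], [-0.236, -0.972, 0.0], [0.0, -0.0, -1.0]]
force: [0.5, 1.6, -0.5]
opening: 0.0456
finger_force: 0.0
```

```bash
python3 - <<'E'
from h import *
shot('wrist','w10'); o=get_obs();print(o['t'],o['ee_pos'],o['force'],o['opening'])
comps('w10',[(.114,.126),(.104,.114),(.064,.074)],(.45,.75,-.42,-.12),30)
E
```

```text
27.1333 [ 0.48169291 -0.32833005  0.23677669] [-0.07495739 -0.80714397 -0.35942135] 0.04526685209094506
w10 0.114 0.126 11739 z 0.1201 c [ 611.1 -234.3] sz [ 64.4 180.3] a 76.4 pca 166.8
w10 0.104 0.114 579 z 0.1092 c [ 603.2 -264.9] sz [  2.  175.5] a 76.4 pca 166.4
w10 0.104 0.114 235 z 0.1119 c [ 480.6 -327.9] sz [15.2 15.2] a 59.0 pca 150.4
w10 0.064 0.074 51 z 0.0687 c [ 695. -291.] sz [ 6.1 16.4] a 8.4 pca 87.0
w10 0.064 0.074 939 z 0.0711 c [ 601.8 -268.5] sz [  9.5 175.9] a 76.3 pca 166.3
w10 0.064 0.074 32 z 0.069 c [ 509.1 -252. ] sz [12.3  5.7] a 32.1 pca 30.5
w10 0.064 0.074 156 z 0.0713 c [ 515.1 -179.1] sz [24.5 14.2] a 63.8 pca 75.7
w10 0.064 0.074 171 z 0.0701 c [ 507.9 -208.6] sz [21.3  9.9] a 74.1 pca 74.2
```

View pics/w10.png

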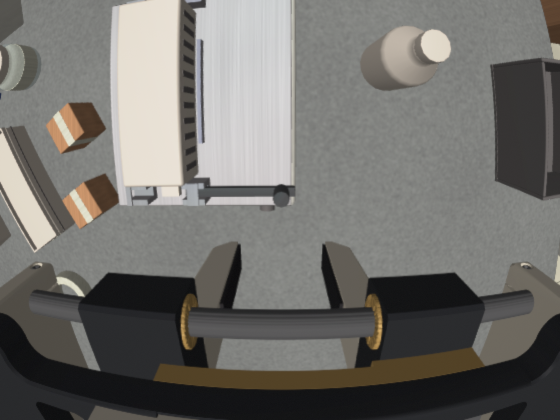

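w10 shows the rack box seated level, its top at 0.120 and the tongue at (170,190) between keeper and guide. The knob is at (281,195), drawn back. Next I'll pinch it and slide the bolt home.

Request:
step_arm(moves=[[0,0,0,-0.0005,0,-0.035,0.045],[0,0,0,-0.0005,0,-0.07,0.045],[0,0,0,-0.0005,0,-0.105,0.045],[0,0,0,-0.0005,0,-0.13,0.045],[0,0,0,-0.0005,0,-0.138,0.045],[0,0,0,-0.0005,0,-0.138,0.01],[0,0,0,-0.0005,0,-0.138,0.01],[0,0,0,-0.0005,0,-0.138,0.01],[0,0,0,-0.0005,0,-0.138,0.01],[0,0,0,-0.0005,0,-0.138,0.01],[0,0,0,-0.0005,0,-0.138,0.01]], squeeze=15)

```text
t: 28.05
ee_pos: [0.4813, -0.3285, 0.1003]
eef_rot: [[0.972, -0.236, 0.002], [-0.236, -0.972, 0.0], [0.002, -0.001, -1.0]]
force: [1.4, 4.2, 5.4]
opening: 0.0155
finger_force: 15.0
```

Request:
step_arm(moves=[[0,0,0,0.0012,0.005,0,0.01],[0,0,0,0.0026,0.011,0,0.01],[0,0,0,0.0041,0.017,0,0.01],[0,0,0,0.0055,0.023,0,0.01],[0,0,0,0.007,0.029,0,0.01],[0,0,0,0.0085,0.035,0,0.01],[0,0,0,0.0099,0.041,0,0.01],[0,0,0,0.0114,0.047,0,0.01],[0,0,0,0.0128,0.053,0,0.01],[0,0,0,0.0136,0.056,0,0.01],[0,0,0,0.014,0.058,0,0.01],[0,0,0,0.014,0.058,0,0.01]])

```text
t: 29.05
ee_pos: [0.4953, -0.2706, 0.1003]
eef_rot: [[0.972, -0.236, 0.002], [-0.236, -0.972, -0.001], [0.002, 0.001, -1.0]]
force: [0.8, 1.0, 7.1]
opening: 0.0152
finger_force: 15.0
```

Request:
step_arm(moves=[[0,0,0,0.0003,0.001,0,0.01],[0,0,0,0.0005,0.002,0,0.01],[0,0,0,0.0005,0.002,0,0.01],[0,0,0,0.0005,0.002,0,0.01]])

```text
t: 29.38
ee_pos: [0.4954, -0.27, 0.1004]
eef_rot: [[0.972, -0.236, 0.002], [-0.236, -0.972, -0.004], [0.002, 0.003, -1.0]]
force: [-2.8, -10.1, 5.1]
opening: 0.0153
finger_force: 15.0
```

Request:
step_arm(moves=[[0,0,0,-0.0003,-0.001,0,0.03],[0,0,0,-0.0003,-0.001,0,0.045],[0,0,0,-0.0003,-0.001,0,0.045],[0,0,0,-0.0003,-0.001,0.03,0.045],[0,0,0,-0.0003,-0.001,0.07,0.093],[0,0,0,-0.0003,-0.001,0.11,0.093],[0,0,0.06,0.003,0.02,0.13,0.093],[0,0,0.15,0.011,0.055,0.14,0.093],[0,0,0.25,0.02,0.09,0.14,0.093],[0,0,0.36,0.029,0.127,0.14,0.093],[0,0,0.46,0.038,0.164,0.14,0.093],[0,0,0.496,0.047,0.2,0.14,0.093]])

```text
t: 30.38
ee_pos: [0.542, -0.0666, 0.239]
eef_rot: [[0.965, 0.261, 0.0], [0.261, -0.965, 0.0], [0.0, -0.0, -1.0]]
force: [0.6, 0.3, -0.3]
opening: 0.0904
finger_force: 0.0
```

Request:
step_arm(moves=[[0,0,0,0.008,0.035,0,0.093],[0,0,0,0.016,0.07,0,0.093],[0,0,0,0.024,0.1,0,0.093],[0,0,0,0.028,0.115,0,0.093],[0,0,0,0.028,0.115,0,0.093],[0,0,0,0.028,0.115,0,0.093],[0,0,0,0.028,0.115,0,0.093]])

```text
t: 30.97
ee_pos: [0.5699, 0.0458, 0.2388]
eef_rot: [[0.967, 0.255, -0.0], [0.255, -0.967, -0.0], [-0.0, 0.0, -1.0]]
force: [0.2, 0.1, 0.3]
opening: 0.0928
finger_force: 0.0
```

```bash
python3 - <<'E'
from h import *
shot('wrist','w11'); o=get_obs();print(o['t'],o['ee_pos'],o['force'],o['opening'],o['eef_rot'][:2])
comps('w11',[(.05,.062),(.041,.048)],(.42,.72,-.13,.27),60)
shot('top','t6')
comps('t6',[(.104,.125),(.052,.064)],(.42,.72,-.42,.27),20)
E
```

```text
31.0167 [0.56989795 0.04546377 0.23889347] [-0.02438224 -0.66944471 -0.9897672 ] 0.09258761530220358 [[ 9.67137859e-01  2.54252544e-01 -6.75139259e-05]
 [ 2.54252537e-01 -9.67137859e-01 -9.81721094e-05]]
w11 0.05 0.062 559 z 0.0582 c [708.6 111.3] sz [51.3 22.8] a 89.8 pca 82.4
w11 0.05 0.062 192 z 0.0576 c [716.3   7. ] sz [ 7.1 37.9] a 0.1 pca 89.2
w11 0.05 0.062 4123 z 0.0506 c [582.6 209.3] sz [177.1  62.8] a 14.0 pca 13.5
w11 0.05 0.062 1069 z 0.054 c [569.2  45.6] sz [180.1  64.3] a 14.5 pca 14.5
w11 0.05 0.062 1591 z 0.0581 c [619.6 -84.5] sz [46.8 49.4] a 16.1 pca 101.8
w11 0.05 0.062 854 z 0.058 c [518.9 -73.7] sz [47.  48.2] a 15.1 pca 152.7
w11 0.041 0.048 340 z 0.0451 c [589.3 179.5] sz [177.    3.7] a 13.9 pca 13.9
w11 0.041 0.048 7652 z 0.0462 c [569.6  45.5] sz [175.4  60. ] a 14.8 pca 14.7
w11 0.041 0.048 76 z 0.0447 c [613.3 -61.3] sz [45.3  4.4] a 11.7 pca 15.3
w11 0.041 0.048 93 z 0.045 c [540.5 -67. ] sz [ 9.6 48.7] a 26.8 pca 108.8
t6 0.104 0.125 1218 z 0.1204 c [ 612.1 -231. ] sz [ 64.9 181.4] a 76.8 pca 166.3
t6 0.104 0.125 24 z 0.1118 c [ 495.6 -265.7] sz [13.7 11.7] a 84.7 pca 111.6
t6 0.052 0.064 2705 z 0.0603 c [ 598.6 -258.4] sz [210.9 244.2] a 76.1 pca 133.3
t6 0.052 0.064 208 z 0.0588 c [620.2 -81.9] sz [46.2 48.4] a 16.9 pca 120.7
t6 0.052 0.064 161 z 0.0539 c [623.  232.2] sz [51.6 90.7] a 83.1 pca 173.2
t6 0.052 0.064 43 z 0.0541 c [622.1 200.5] sz [19.  52.1] a 71.5 pca 162.9
t6 0.052 0.064 122 z 0.0541 c [564.9 199.5] sz [50.2 68.7] a 39.4 pca 147.3
t6 0.052 0.064 224 z 0.0587 c [519.9 -72.3] sz [46.  47.9] a 15.3 pca 120.7
t6 0.052 0.064 33 z 0.0539 c [524.6 192.5] sz [30.4 25.3] a 85.3 pca 106.8
t6 0.052 0.064 56 z 0.0536 c [510.2 209.1] sz [59.5 28.3] a 49.3 pca 44.6
```

View pics/w11.png

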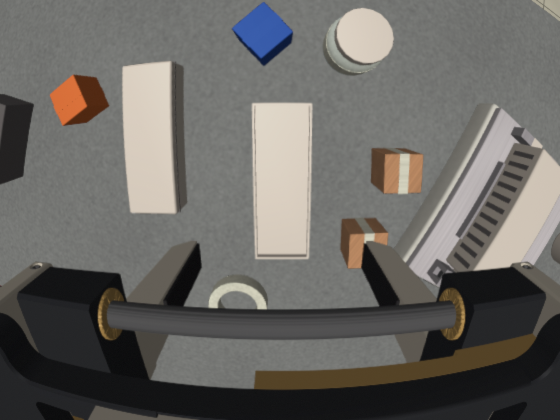

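w11 shows the bottom box at (152,138), the flat box at (282,180), and the cartons undisturbed at (397,171) and (364,243). I'll pick up the flat box.

Request:
step_arm(moves=[[0,0,0,-0.0005,0,-0.035,0.093],[0,0,0,-0.0005,0,-0.07,0.093],[0,0,0,-0.0005,0,-0.11,0.093],[0,0,0,-0.0005,0,-0.15,0.093],[0,0,0,-0.0005,0,-0.185,0.093],[0,0,0,-0.0005,0,-0.21,0.093],[0,0,0,-0.0005,0,-0.22,0.093],[0,0,0,-0.0005,0,-0.221,0.05],[0,0,0,-0.0005,0,-0.221,0.05],[0,0,0,-0.0005,0,-0.221,0.05],[0,0,0,-0.0005,0,-0.221,0.05],[0,0,0,-0.0005,0,-0.221,0.05]], squeeze=25)

```text
t: 32.07
ee_pos: [0.5705, 0.0461, 0.0196]
eef_rot: [[0.967, 0.255, 0.003], [0.255, -0.967, -0.0], [0.002, 0.001, -1.0]]
force: [1.5, -6.4, 4.5]
opening: 0.0644
finger_force: 3.1
```

Request:
step_arm(moves=[[0,0,0,0,0,0,0.05],[0,0,0,0,0,0,0.05],[0,0,0,0,0,0,0.05],[0,0,0,0,0,0.02,0.05],[0,0,0,0,0,0.05,0.05],[0,0,0,0,0,0.09,0.05],[0,0,0,0,0,0.11,0.05],[0,0,0,0,0,0.11,0.05],[0,0,0,0,0,0.11,0.05]])

```text
t: 32.82
ee_pos: [0.5698, 0.0463, 0.1286]
eef_rot: [[0.967, 0.255, 0.002], [0.255, -0.967, 0.0], [0.002, 0.0, -1.0]]
force: [-0.2, 0.3, -4.7]
opening: 0.0639
finger_force: 25.0
```

```bash
python3 - <<'E'
from h import *
comps('w11',[(.048,.054),(.0465,.056)],(.45,.72,.16,.27),60)
W,p=cloud('w11');X,Y=nf(W,(.583,.2085),14.0);z=W[...,2]
m=(z>.047)&(z<.055)
print('x',[np.percentile(X[m&(abs(Y-y)<.004)],[.3,99.7]) for y in(-.02,0,.02)])
print('y',[np.percentile(Y[m&(abs(X-x)<.004)],[.3,99.7]) for x in(-.08,-.04,0,.04,.08)])
E
```

```text
w11 0.048 0.054 7231 z 0.0501 c [582.3 209.3] sz [180.1  64.5] a 13.9 pca 14.0
w11 0.0465 0.056 7363 z 0.0501 c [582.2 209.4] sz [180.1  65.2] a 13.9 pca 13.9
x [array([-0.08898428,  0.0890688 ]), array([-0.08802717,  0.08867096]), array([-0.08832589,  0.08820011])]
y [array([-0.35516989,  0.03139567]), array([-0.37601402,  0.259998  ]), array([-0.39717453,  0.24586819]), array([-0.41774944,  0.23158796]), array([-0.25091579,  0.0971311 ])]
```

Request:
step_arm(moves=[[0,0,0,0.003,0.03,0,0.05],[0,0,-0.015,0.006,0.065,0,0.05],[0,0,-0.015,0.009,0.1,0,0.05],[0,0,-0.015,0.012,0.135,0,0.05],[0,0,-0.015,0.0132,0.155,-0.005,0.05],[0,0,-0.015,0.0132,0.163,-0.02,0.05],[0,0,-0.015,0.0132,0.163,-0.035,0.05],[0,0,-0.015,0.0132,0.163,-0.042,0.05],[0,0,-0.015,0.0132,0.163,-0.042,0.05],[0,0,-0.015,0.0132,0.163,-0.042,0.05]])

```text
t: 33.65
ee_pos: [0.5824, 0.208, 0.0849]
eef_rot: [[0.971, 0.239, -0.002], [0.239, -0.971, -0.001], [-0.002, 0.0, -1.0]]
force: [0.5, -0.1, -4.3]
opening: 0.064
finger_force: 25.0
```

Request:
step_arm(moves=[[0,0,0,0,0,-0.006,0.05],[0,0,0,0,0,-0.011,0.05],[0,0,0,0,0,-0.014,0.05],[0,0,0,0,0,-0.0155,0.05],[0,0,0,0,0,-0.0165,0.05],[0,0,0,0,0,-0.0165,0.05]])

```text
t: 34.15
ee_pos: [0.5829, 0.2092, 0.0697]
eef_rot: [[0.971, 0.24, 0.001], [0.24, -0.971, -0.0], [0.0, 0.0, -1.0]]
force: [0.0, -0.9, -4.4]
opening: 0.0639
finger_force: 25.0
```

Request:
step_arm(moves=[[0,0,0,0,0,-0.001,0.05],[0,0,0,0,0,-0.001,0.05],[0,0,0,0,0,-0.001,0.075],[0,0,0,0,0,-0.001,0.093],[0,0,0,0,0,-0.001,0.093],[0,0,0,0,0,-0.001,0.093],[0,0,0,0,0,0.03,0.093],[0,0,0,0,0,0.07,0.093],[0,0,0,0,0,0.11,0.093],[0,0,0,0,0,0.15,0.093],[0,0,0,0,0,0.17,0.093],[0,0,0,0,0,0.17,0.093]])

```text
t: 35.15
ee_pos: [0.5841, 0.2097, 0.2454]
eef_rot: [[0.971, 0.24, 0.007], [0.24, -0.971, 0.002], [0.008, -0.001, -1.0]]
force: [0.7, 0.2, 0.2]
opening: 0.0929
finger_force: 0.0
```

```bash
python3 - <<'E'
from h import *
shot('wrist','w12'); o=get_obs();print(o['t'],o['ee_pos'],o['force'],o['opening'],o['eef_rot'][:2])
comps('w12',[(.1,.11),(.092,.0985),(.06,.09)],(.42,.72,.13,.3),30)
shot('top','t7')
comps('t7',[(.052,.064)],(.45,.72,-.12,.05),20)
E
```

```text
35.2 [0.58351856 0.20952341 0.24216024] [ 0.62127621  0.5928194  -0.63269383] 0.09300765231168658 [[ 0.97064951  0.24046312  0.0041261 ]
 [ 0.24045955 -0.97065822  0.00134737]]
w12 0.1 0.11 1417 z 0.104 c [581.3 209.4] sz [180.5  64.4] a 14.0 pca 13.8
w12 0.092 0.0985 9707 z 0.0962 c [581.  209.4] sz [175.6  59.9] a 13.9 pca 13.8
t7 0.052 0.064 25 z 0.0579 c [716.5   9.2] sz [34.7  6.3] a 88.8 pca 89.3
t7 0.052 0.064 223 z 0.0589 c [620.3 -81.9] sz [47.7 48.2] a 17.2 pca 104.2
t7 0.052 0.064 225 z 0.0588 c [519.5 -72.6] sz [46.3 48.3] a 16.9 pca 87.0
```

Request:
step_arm(moves=[[0,0,0.04,0.004,-0.035,0,0.093],[0,0,0.04,0.008,-0.075,0,0.093],[0,0,0.04,0.013,-0.115,0,0.093],[0,0,0.04,0.018,-0.155,0,0.093],[0,0,0.04,0.023,-0.195,-0.01,0.093],[0,0,0.04,0.028,-0.235,-0.03,0.093],[0,0,0.04,0.034,-0.27,-0.05,0.093],[0,0,0.04,0.0368,-0.294,-0.07,0.093],[0,0,0.04,0.0368,-0.294,-0.1,0.093],[0,0,0.04,0.0368,-0.294,-0.13,0.093],[0,0,0.04,0.0368,-0.294,-0.14,0.093],[0,0,0.04,0.0368,-0.294,-0.14,0.093]])

```text
t: 36.25
ee_pos: [0.6177, -0.0844, 0.0952]
eef_rot: [[0.96, 0.279, -0.006], [0.279, -0.96, 0.001], [-0.006, -0.003, -1.0]]
force: [-0.6, 0.1, 0.5]
opening: 0.0929
finger_force: 0.0
```

```bash
python3 - <<'E'
from h import *
shot('wrist','w13'); o=get_obs();print(o['t'],o['ee_pos'],o['force'],o['opening'],o['eef_rot'][:2])
comps('w13',[(.052,.06)],(.47,.67,-.12,.05),20)
E
```

```text
36.3 [ 0.61880361 -0.08441267  0.09802461] [-0.32312288  0.89400259  0.97381904] 0.09279889682259922 [[ 9.60204808e-01  2.79280958e-01 -2.97875595e-03]
 [ 2.79283731e-01 -9.60208464e-01  5.51276729e-04]]
w13 0.052 0.06 4605 z 0.0582 c [619.6 -84.7] sz [46.6 47.8] a 16.4 pca 112.6
w13 0.052 0.06 1125 z 0.0582 c [507.9 -78. ] sz [24.1 48.1] a 16.8 pca 106.5
```

Aligned. I'll descend to 0.027, grip and lift.

Request:
step_arm(moves=[[0,0,0,0,0,-0.03,0.093],[0,0,0,0,0,-0.055,0.093],[0,0,0,0,0,-0.07,0.093],[0,0,0,0,0,-0.075,0.03],[0,0,0,0,0,-0.075,0.03],[0,0,0,0,0,-0.075,0.03],[0,0,0,0,0,-0.075,0.03],[0,0,0,0,0,-0.075,0.03],[0,0,0,0,0,-0.075,0.03],[0,0,0,0,0,-0.075,0.03],[0,0,0,0,0,-0.075,0.03],[0,0,0,0,0,-0.075,0.03]], squeeze=10)

```text
t: 37.3
ee_pos: [0.6198, -0.0848, 0.0249]
eef_rot: [[0.96, 0.279, 0.001], [0.279, -0.96, -0.0], [0.001, 0.0, -1.0]]
force: [-1.3, -0.7, 4.8]
opening: 0.048
finger_force: 10.0
```

Request:
step_arm(moves=[[0,0,0,0,0,0,0.03],[0,0,0,0,0,0,0.03],[0,0,0,0,0,0.03,0.03],[0,0,0,0,0,0.07,0.03],[0,0,0,0,0,0.11,0.03],[0,0,0,0,0,0.15,0.03],[0,0,0,0,0,0.16,0.03],[0,0,0,0,0,0.16,0.03]])

```text
t: 37.97
ee_pos: [0.6207, -0.085, 0.1881]
eef_rot: [[0.96, 0.279, 0.005], [0.279, -0.96, -0.001], [0.005, 0.002, -1.0]]
force: [0.3, 1.0, -1.4]
opening: 0.0476
finger_force: 10.0
```

Request:
step_arm(moves=[[0,0,0,0.001,0.02,0,0.03],[0,0,-0.01,0.003,0.055,0,0.03],[0,0,-0.02,0.005,0.09,0,0.03],[0,0,-0.03,0.007,0.125,0,0.03],[0,0,-0.042,0.009,0.16,0,0.03],[0,0,-0.042,0.011,0.195,0,0.03],[0,0,-0.042,0.013,0.23,0,0.03],[0,0,-0.042,0.015,0.265,0,0.03],[0,0,-0.042,0.0165,0.295,0,0.03],[0,0,-0.042,0.0165,0.308,-0.02,0.03],[0,0,-0.042,0.0165,0.308,-0.04,0.03],[0,0,-0.042,0.0165,0.308,-0.045,0.03]])

```text
t: 38.97
ee_pos: [0.634, 0.2237, 0.1332]
eef_rot: [[0.971, 0.24, -0.007], [0.24, -0.971, -0.002], [-0.007, 0.0, -1.0]]
force: [-1.1, -0.1, -2.4]
opening: 0.048
finger_force: 10.0
```

Request:
step_arm(moves=[[0,0,0,0,0,0,0.03],[0,0,0,0,0,-0.005,0.03],[0,0,0,0,0,-0.01,0.03],[0,0,0,0,0,-0.01,0.03],[0,0,0,0,0,-0.01,0.03]])

```text
t: 39.38
ee_pos: [0.6362, 0.2229, 0.1297]
eef_rot: [[0.971, 0.238, 0.0], [0.238, -0.971, 0.0], [0.0, -0.0, -1.0]]
force: [0.3, -0.1, -1.1]
opening: 0.0479
finger_force: 10.0
```

Request:
step_arm(moves=[[0,0,0,0,0,-0.004,0.03],[0,0,0,0,0,-0.007,0.03],[0,0,0,0,0,-0.008,0.03],[0,0,0,0,0,-0.0085,0.03],[0,0,0,0,0,-0.0085,0.03]])

```text
t: 39.8
ee_pos: [0.6361, 0.2232, 0.1209]
eef_rot: [[0.971, 0.238, 0.0], [0.238, -0.971, 0.0], [0.0, 0.0, -1.0]]
force: [0.3, 0.0, -1.1]
opening: 0.0482
finger_force: 10.0
```

Request:
step_arm(moves=[[0,0,0,0,0,0,0.07],[0,0,0,0,0,0,0.093],[0,0,0,0,0,0,0.093],[0,0,0,0,0,0,0.093],[0,0,0,0,0,0.03,0.093],[0,0,0,0,0,0.07,0.093],[0,0,0,0,0,0.1,0.093],[0,0,0.02,-0.01,-0.03,0.11,0.093],[0,0,0.045,-0.025,-0.065,0.11,0.093],[0,0,0.045,-0.04,-0.1,0.11,0.093],[0,0,0.045,-0.055,-0.135,0.11,0.093],[0,0,0.045,-0.07,-0.17,0.1,0.093]])

```text
t: 40.8
ee_pos: [0.5656, 0.052, 0.2227]
eef_rot: [[0.959, 0.282, 0.003], [0.282, -0.959, 0.0], [0.003, 0.001, -1.0]]
force: [0.8, 0.1, -0.1]
opening: 0.0929
finger_force: 0.0
```

Request:
step_arm(moves=[[0,0,0,-0.015,-0.04,-0.02,0.093],[0,0,0,-0.03,-0.08,-0.05,0.093],[0,0,0,-0.042,-0.11,-0.08,0.093],[0,0,0,-0.0466,-0.128,-0.1,0.093],[0,0,0,-0.0466,-0.128,-0.12,0.093],[0,0,0,-0.0466,-0.128,-0.12,0.093],[0,0,0,-0.0466,-0.128,-0.12,0.093]])

```text
t: 41.38
ee_pos: [0.5192, -0.0747, 0.1009]
eef_rot: [[0.96, 0.281, -0.001], [0.281, -0.96, 0.0], [-0.001, -0.001, -1.0]]
force: [0.5, -0.1, 1.2]
opening: 0.0932
finger_force: 0.0
```

```bash
python3 - <<'E'
from h import *
shot('wrist','w14'); shot('top','t8'); o=get_obs();print(o['t'],o['ee_pos'],o['force'],o['opening'],o['eef_rot'][:2])
comps('w14',[(.052,.06)],(.44,.67,-.12,.05),20)
comps('t8',[(.145,.165),(.1,.11)],(.44,.7,.1,.3),20)
E
```

```text
41.4833 [ 0.52045176 -0.0742299   0.10278834] [-0.20297595 -0.3656238   0.15218962] 0.09321119622678523 [[ 9.59245376e-01  2.82567444e-01  1.98698509e-03]
 [ 2.82568383e-01 -9.59247136e-01 -2.02795978e-04]]
w14 0.052 0.06 4336 z 0.0582 c [519.2 -74.6] sz [46.7 47.7] a 15.5 pca 104.2
t8 0.145 0.165 274 z 0.1551 c [636.4 225.6] sz [47.2 48.1] a 14.1 pca 110.9
t8 0.1 0.11 39 z 0.1032 c [552.3 232. ] sz [76.5 10.7] a 13.8 pca 14.2
t8 0.1 0.11 39 z 0.1033 c [504.3 201.9] sz [24.7 45.1] a 12.1 pca 83.2
```

First carton is standing at the right height (0.154). Now the second.

Request:
step_arm(moves=[[0,0,0,-0.0005,0,-0.03,0.093],[0,0,0,-0.0005,0,-0.055,0.093],[0,0,0,-0.0005,0,-0.07,0.093],[0,0,0,-0.0005,0,-0.076,0.03],[0,0,0,-0.0005,0,-0.076,0.03],[0,0,0,-0.0005,0,-0.076,0.03],[0,0,0,-0.0005,0,-0.076,0.03],[0,0,0,-0.0005,0,-0.076,0.03],[0,0,0,-0.0005,0,-0.076,0.03],[0,0,0,-0.0005,0,-0.076,0.03],[0,0,0,-0.0005,0,-0.076,0.03],[0,0,0,-0.0005,0,-0.076,0.03]])

```text
t: 42.48
ee_pos: [0.5192, -0.0748, 0.0253]
eef_rot: [[0.959, 0.282, 0.001], [0.282, -0.959, -0.0], [0.001, 0.0, -1.0]]
force: [-1.4, 1.0, 5.5]
opening: 0.0482
finger_force: 10.0
```

Request:
step_arm(moves=[[0,0,0,0,0,0,0.03],[0,0,0,0,0,0,0.03],[0,0,0,0,0,0.03,0.03],[0,0,0,0,0,0.07,0.03],[0,0,0,0,0,0.11,0.03],[0,0,0,0,0,0.15,0.03],[0,0,0,0,0,0.16,0.03],[0,0,0,0,0,0.16,0.03]])

```text
t: 43.15
ee_pos: [0.5201, -0.075, 0.1882]
eef_rot: [[0.959, 0.282, 0.005], [0.282, -0.959, -0.001], [0.004, 0.002, -1.0]]
force: [0.3, -0.0, -1.3]
opening: 0.0476
finger_force: 10.0
```

Request:
step_arm(moves=[[0,0,0,0,0.02,0,0.03],[0,0,-0.01,0.001,0.055,0,0.03],[0,0,-0.02,0.002,0.09,0,0.03],[0,0,-0.03,0.003,0.125,0,0.03],[0,0,-0.043,0.004,0.16,0,0.03],[0,0,-0.043,0.005,0.195,0,0.03],[0,0,-0.043,0.006,0.23,0,0.03],[0,0,-0.043,0.0064,0.26,0,0.03],[0,0,-0.043,0.0064,0.2705,-0.01,0.03],[0,0,-0.043,0.0064,0.2705,-0.03,0.03],[0,0,-0.043,0.0064,0.2705,-0.045,0.03],[0,0,-0.043,0.0064,0.2705,-0.053,0.03]])

```text
t: 44.15
ee_pos: [0.5239, 0.1953, 0.1274]
eef_rot: [[0.971, 0.241, -0.005], [0.241, -0.971, -0.002], [-0.005, 0.0, -1.0]]
force: [-0.9, 0.6, -1.7]
opening: 0.0477
finger_force: 10.0
```

Request:
step_arm(moves=[[0,0,0,0,0,0,0.03],[0,0,0,0,0,0,0.03],[0,0,0,0,0,-0.003,0.03],[0,0,0,0,0,-0.005,0.03],[0,0,0,0,0,-0.005,0.03]])

```text
t: 44.57
ee_pos: [0.5255, 0.1956, 0.127]
eef_rot: [[0.971, 0.24, 0.0], [0.24, -0.971, 0.0], [0.0, -0.0, -1.0]]
force: [-0.4, -0.5, -1.9]
opening: 0.0479
finger_force: 10.0
```

Need TCP z ≈ 0.1215, then release, lift and look.

Request:
step_arm(moves=[[0,0,0,0,0,-0.003,0.03],[0,0,0,0,0,-0.005,0.03],[0,0,0,0,0,-0.0058,0.03],[0,0,0,0,0,-0.0058,0.03],[0,0,0,0,0,-0.0058,0.07],[0,0,0,0,0,-0.0058,0.093],[0,0,0,0,0,-0.0058,0.093],[0,0,0,0,0,-0.0058,0.093],[0,0,0,0,0,0.025,0.093],[0,0,0,0,0,0.065,0.093],[0,0,0,0,0,0.105,0.093],[0,0,0,0,0,0.145,0.093]])

```text
t: 45.57
ee_pos: [0.525, 0.1956, 0.2736]
eef_rot: [[0.971, 0.24, -0.0], [0.24, -0.971, -0.0], [-0.0, 0.0, -1.0]]
force: [1.1, 0.2, 0.1]
opening: 0.0918
finger_force: 0.0
```

Request:
step_arm(moves=[[0,0,0,-0.02,-0.03,0.03,0.093],[0,0,0,-0.03,-0.065,0.06,0.093],[0,0,0,-0.04,-0.1,0.1,0.093],[0,0,0,-0.05,-0.135,0.12,0.093],[0,0,0,-0.06,-0.17,0.12,0.093],[0,0,0,-0.06,-0.205,0.12,0.093],[0,0,0,-0.06,-0.24,0.12,0.093],[0,0,0,-0.06,-0.26,0.12,0.093],[0,0,0,-0.06,-0.26,0.12,0.093],[0,0,0,-0.06,-0.26,0.12,0.093]])

```text
t: 46.4
ee_pos: [0.4653, -0.0651, 0.3919]
eef_rot: [[0.971, 0.238, -0.0], [0.238, -0.971, 0.0], [-0.0, -0.0, -1.0]]
force: [0.0, 0.3, -0.0]
opening: 0.0927
finger_force: 0.0
```

```bash
python3 - <<'E'
from h import *
shot('wrist','w15'); shot('top','t9'); o=get_obs();print(o['t'],o['ee_pos'],o['force'],o['opening'])
comps('w15',[(.145,.165),(.1,.107),(.09,.0985),(.107,.125)],(.42,.75,-.42,.3),40)
cv2.imwrite('pics/fin.png',cv2.resize(np.vstack([cv2.imread('pics/t9.png')[130:270,100:450]]),(800,320),interpolation=3))
E
```

```text
46.5 [ 0.46543115 -0.06363991  0.39188359] [ 0.48390336 -0.64038608  0.7605145 ] 0.09286720988788554
w15 0.145 0.165 916 z 0.154 c [635.1 222.8] sz [45.5 49.6] a 14.0 pca 84.5
w15 0.145 0.165 1059 z 0.1542 c [525.  195.5] sz [47.  49.1] a 13.5 pca 100.7
w15 0.1 0.107 361 z 0.1037 c [579.7 206. ] sz [176.2  64.8] a 11.9 pca 4.4
w15 0.1 0.107 90 z 0.1035 c [626.5 209.3] sz [32.  63.9] a 57.4 pca 149.9
w15 0.1 0.107 105 z 0.1034 c [579.7 240. ] sz [61.7  4.7] a 14.9 pca 14.0
w15 0.1 0.107 60 z 0.1037 c [ 630.9 -205.5] sz [ 1.9 63.7] a 75.7 pca 166.2
w15 0.09 0.0985 1536 z 0.0962 c [581.5 211.6] sz [175.4  57.2] a 14.2 pca 12.4
w15 0.09 0.0985 246 z 0.0935 c [588.2 178.3] sz [175.6   3. ] a 13.8 pca 13.8
w15 0.09 0.0985 107 z 0.094 c [ 653.6 -211.2] sz [  2.1 104.2] a 76.4 pca 166.3
w15 0.09 0.0985 47 z 0.0933 c [ 550.4 -186.2] sz [ 3.2 38.5] a 78.7 pca 167.1
w15 0.09 0.0985 114 z 0.0914 c [ 516.7 -177.5] sz [24.  22.7] a 73.9 pca 175.7
w15 0.09 0.0985 144 z 0.0918 c [ 501.8 -239.1] sz [23.6 22.9] a 78.0 pca 161.6
w15 0.107 0.125 237 z 0.1161 c [627.4 208.9] sz [31.6 64.5] a 58.6 pca 153.3
w15 0.107 0.125 5133 z 0.12 c [ 611.  -233.3] sz [ 65.2 179.7] a 76.4 pca 166.4
w15 0.107 0.125 170 z 0.117 c [528.4 173.2] sz [14.8 47.7] a 84.9 pca 10.3
w15 0.107 0.125 83 z 0.1117 c [ 494.7 -269. ] sz [14.2 15.6] a 16.4 pca 87.0
```

View pics/w15.png

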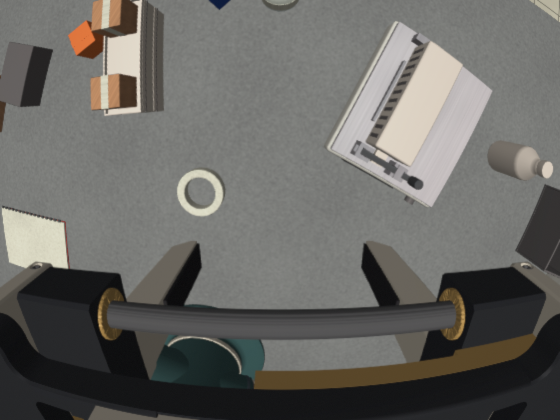

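View pics/fin.png

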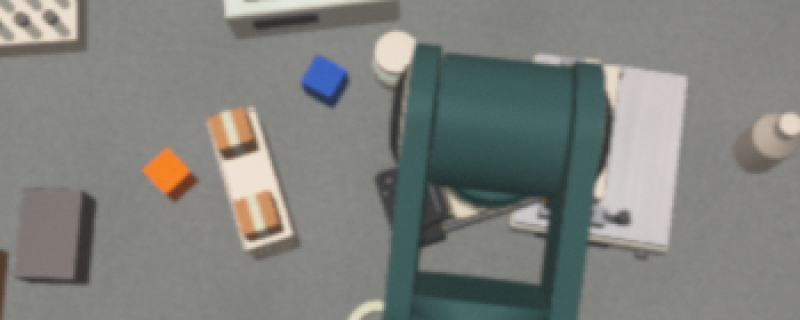

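The last pictures show both cartons upright at 0.154 inside the rim on the rebuilt pile, the rack box seated level at 0.120, and the knob in its home position. The gripper is clear of everything.

```bash
python3 -c "
from workcell import *
print(sign_off())"
```

```text
the job is handed in; nothing more can be done
None
```

The job is handed in: the rack box is seated in the shaker's nest with the bolt fully home over its tongue. The flat box is back on the bottom box to within about 1 mm, and both cartons stand upright inside its rim.

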